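# Load a sterilising tray and pin its hinged cover

### The arm

A 7-joint arm with a two-finger parallel gripper is mounted at the origin on the work surface. World frame = base frame: x ahead of the robot, y to its left, z up, the work surface at z = 0. Lengths are in m, angles in rad, forces in N, time in s.
With the tool pointing down it reaches from about 0.4 to 0.85 m from the base axis. Payload 4.5 kg.
Tool frame: the origin (TCP) lies midway between the tips of the shut fingers; the grasp point (between the pads) lies grip_point_offset behind it (grip_point_offset is the distance from the TCP to the grasp point, in m); z points along the fingers, y is the line along which they close (so a half turn about z gives the same grasp; the last joint's range is limited). The gripper opens to 88 mm and grips with 3 to 60 N. Pads are 18 mm wide; open, the fingers measure 123 mm over their backs; the gripper's body (75 mm by 187 mm) begins 45 mm behind the grasp point.
Start: joints at [-1.14, 0.689, -0.195, 1.565, 0.157, 0.902, -0.215], TCP at [0.242, 0.576, 0.239] pointing down, gripper open.
Joint ranges: [-3.01, 3.01], [-0.46, 2.08], [-1.47, 1.51], [0.13, 2.56], [-1, 4.14], [0.04, 2.09], [-2.66, 2.66]. Speed limits (rad/s): [2.57, 2.57, 3.14, 3.14, 3.14, 3.14, 3.14].

### API

Orientations are given as a 3x3 rotation matrix whose columns are the frame's x, y, z axes.
In Python, from rig import * gives the robot as it stands.
- The arm moves only by the tool apply_moves, never from a script. Its argument "rows" is text: rows parted by semicolons, each of 5 numbers parted by spaces: the shift along the tool's x, y, z in mm, then the turn about the tool's z in rad, then the closure, from -1 (fully open) to 1 (shut), so that 0 is half open. A call has exactly 10 rows; each row is the pose to reach, as a shift and turn from the pose commanded when the call began, along the tool's axes at that moment; what a row does not reach only later rows make up. A row lasts 1/8 s, in which the tool goes at most 62.5 mm and 10.7 degrees, less where a joint would pass 70% of its speed; a pose out of reach is approached as far as the arm can. A call with a gripper value outside its range is refused whole. The fingers move at their own pace and stop on an object; the grip force is fixed at half the most. Time passes only in rows, so rows that repeat a pose let the fingers close, or fill a call up. It gives the time, the measured TCP pose, the force, the opening and the grip force at its end, in the units of the state.
- get_obs(): the state, without advancing time (a new reading comes with each control period).
- snapshot(name): name is "scene" or "side" or "wrist"; returns the picture (384x512x3 uint8, red, green, blue); there is no depth.
- camera_params(name): a dict with "mtx" (3x3 intrinsics, pixels), "T" (4x4, takes a point from camera to world coordinates); the wrist camera has in their place "mount" (4x4, takes a point from camera to tool coordinates, whose origin is the TCP and whose axes are the flange's). Camera axes: x right, y up, looking along -z (the intrinsics and any distortion apply to the point x, -y, -z); pixel columns grow to the right and rows downward; lengths in m; the calibration is good to about 2 mm. A picture is of the moment at which its call begins: read the wrist's pose just before it. camera_params takes no time and is no camera call.
- finish_job(): hands the job in; it is judged then, once.
Trained networks look in the newest picture that a camera, given by its name, has taken for a name from the list of things; names that differ only in an ending like _2 or _b are one class to them, and where a whole thing is asked for, a point or a joint stands for the part that bears it (a point fixed in the world has none). Each returns a list of dicts, best first, with "p" (0 to 1); they miss things now and then, are a little off and sometimes report something else, mostly with a low value. They report only what shows in the picture. A call takes as long as a camera call. They do not tell look-alikes from the thing itself.
- find_in(thing, camera): "at" ([x, y, z] in m, in the coordinates of the camera as it stood for that picture, good to about 4 mm: the middle of the surface that is visible of it).
The state is a dict: "clock": time; "joint_positions": joint angles; "dq": joint speeds; "effort": joint torques, N m; "position": TCP position; "tcp_rot": TCP orientation; "wrist_force": force on the tool from outside, world axes, zero at the start; "moment": the same for the moment, N m; "width": opening from 0.0 (shut) to 1.0 (fully open); "gripper_force": force on a finger pad.
Only numpy, scipy, OpenCV 4.12 (cv2) and the standard library are available. Lean on these libraries where they do the work, as an engineer would, in place of code of your own. Each camera call takes 0.05 s, during which the arm holds its last target. There are 200 camera calls.

### The job

Get the sterilising tray ready for the autoclave: turn every square culture vessel on the bench mouth-down and stand them side by side inside the rim of the tray, then put the cover over them so that it sits down flat with its hinge knuckle in line between the tray's two knuckles, and push the hinge pin through all three knuckles until its handle meets the first one. Do not knock over the amber bottle or the glass jar.

Things in the scene. Friction and masses are not known exactly. Their poses are not given: they have to be found in the camera images.
- tray: Fixed steel tray: plate 140 x 280 mm (x by y), 8 mm thick; rim on it 116 x 256 mm outside, 104 x 244 inside, its top 18 mm above the bench. Vessels stand on the plate at z = 8 mm. Origin: centre of underside; z up. Beyond the -y end two dark 28 mm square hinge knuckles, 15 mm round bore along x at y = -158, z = 36 mm: first from x = -70 to -46, second from x = -10 to 14 mm.
- tray_floor (a point): Centre of the tray plate's upper face, 8 mm above the bench; axes as the tray's.
- tray_hinge (a point): Mouth of the bore of the tray's first knuckle, on the face (x = -70 mm of the tray) where the pin goes in, 36 mm above the bench; the bore runs along the tray's +x. Axes as the tray's.
- cover_home (a point): Point of the tray where cover_knuckle lies once the cover is seated: x = -41, y = -158, z = 36 mm of the tray. Axes as the tray's.
- cover_handle (a point): Centre of the loose cover's bar handle, 110 mm above its lower edge; bar 16 mm wide (x), 126 long (y), 16 high, 26 mm free below it. Cover: aluminium hood, 128 x 268 mm outside, 120 x 260 inside, 76 high, 0.6 kg; z up. Fits over the rim with 2 mm play a side and rests on the plate; seated, this point is 118 mm straight above the tray's origin, axes as the tray's, to within the play.
- cover_knuckle (a point): Bore mouth of the cover's knuckle, on its -x face: 41 mm to -x, 158 mm to -y and 82 mm below cover_handle. Knuckle 26 mm long in x, 28 mm square, 15 mm round bore along x; it goes between the tray's two knuckles with 5 mm room on each side.
- pin_grip (a point): Centre of the hinge pin's handle, a black bar 26 x 26 mm, 80 mm long; from its front end (shoulder, 40 mm ahead) a steel shaft of 10 mm diameter runs 100 mm along +x on the line through this point, the last 12 mm tapering to 4 mm. 0.18 kg, balanced in the handle about 25 mm behind the shoulder; lies on the bench with this point 13 mm up.
- pin_tip (a point): Tip of the hinge pin's shaft, 140 mm ahead of pin_grip. With the shoulder against the first knuckle it lies at x = 30 mm of the tray.
- vessel1_mid (a point): Centre of a square culture vessel, milky plastic, 52 x 52 mm, 64 mm high, walls and bottom 4 mm, open at one end, 90 g; z points from the bottom to the mouth (up at the start), x and y square to its sides. This point is half-way up (32 mm). Two or three of these vessels are on the bench; None all along if absent.
- vessel2_mid (a point): Centre of a square culture vessel, milky plastic, 52 x 52 mm, 64 mm high, walls and bottom 4 mm, open at one end, 90 g; z points from the bottom to the mouth (up at the start), x and y square to its sides. This point is half-way up (32 mm). Two or three of these vessels are on the bench; None all along if absent.
- vessel3_mid (a point): Centre of a square culture vessel, milky plastic, 52 x 52 mm, 64 mm high, walls and bottom 4 mm, open at one end, 90 g; z points from the bottom to the mouth (up at the start), x and y square to its sides. This point is half-way up (32 mm). Two or three of these vessels are on the bench; None all along if absent.
- bottle_mid (a point): Amber glass bottle with a blue cap beyond the tray's hinge end, 68 mm diameter, 170 mm high, not part of the job; point 85 mm up on its axis; z up.
- jar_mid (a point): Small glass jar with a white cap, 60 mm diameter, 70 mm high, on the right beyond the pin, not part of the job; point 35 mm up on its axis; z up.
There are look-alikes about, which are no part of the job. Leave any green or turquoise look-alike of the part that bears vessel2_mid alone.

How it is judged:
On the way, in this order (a step that is already met when the one before it is completed fails the run):
1. every vessel stands mouth-down on the tray inside its rim, let go (angle between each of vessel1_mid, vessel2_mid, vessel3_mid's own z axis and vertical above 3 rad and x of vessel1_mid in the frame of tray between -0.034 and 0.034 m and y of vessel1_mid in the frame of tray between -0.104 and 0.104 m and z of vessel1_mid in the frame of tray between 0.034 and 0.046 m and x of vessel2_mid in the frame of tray between -0.034 and 0.034 m and y of vessel2_mid in the frame of tray between -0.104 and 0.104 m and z of vessel2_mid in the frame of tray between 0.034 and 0.046 m and x of vessel3_mid in the frame of tray between -0.034 and 0.034 m and y of vessel3_mid in the frame of tray between -0.104 and 0.104 m and z of vessel3_mid in the frame of tray between 0.034 and 0.046 m and contact force between the fingers and vessel1 below 0.5 N and contact force between the fingers and vessel2 below 0.5 N and contact force between the fingers and vessel3 below 0.5 N), for 0.3 s.
2. the cover sits flat over them on the tray, its knuckle between the tray's knuckles (distance between cover_knuckle and cover_home below 0.009 m and angle between the z axis of cover_handle and the z axis of tray, either way round below 0.06 rad and z of cover_handle in the frame of tray between 0.113 and 0.123 m and x of cover_handle in the frame of tray between -0.007 and 0.007 m and y of cover_handle in the frame of tray between -0.007 and 0.007 m and angle between each of vessel1_mid, vessel2_mid, vessel3_mid's own z axis and vertical above 3 rad and x of vessel1_mid in the frame of tray between -0.034 and 0.034 m and y of vessel1_mid in the frame of tray between -0.104 and 0.104 m and z of vessel1_mid in the frame of tray between 0.034 and 0.046 m and x of vessel2_mid in the frame of tray between -0.034 and 0.034 m and y of vessel2_mid in the frame of tray between -0.104 and 0.104 m and z of vessel2_mid in the frame of tray between 0.034 and 0.046 m and x of vessel3_mid in the frame of tray between -0.034 and 0.034 m and y of vessel3_mid in the frame of tray between -0.104 and 0.104 m and z of vessel3_mid in the frame of tray between 0.034 and 0.046 m), for 0.2 s.
3. the pin is home through all three knuckles (x of pin_tip in the frame of tray between 0.018 and 0.034 m and y of pin_tip in the frame of tray between -0.165 and -0.151 m and z of pin_tip in the frame of tray between 0.029 and 0.043 m and angle between the x axis of pin_grip and the x axis of tray, either way round below 0.12 rad and distance between cover_knuckle and cover_home below 0.009 m and angle between the z axis of cover_handle and the z axis of tray, either way round below 0.06 rad and z of cover_handle in the frame of tray between 0.113 and 0.123 m and x of cover_handle in the frame of tray between -0.007 and 0.007 m and y of cover_handle in the frame of tray between -0.007 and 0.007 m), for 0.2 s.
At the end, for the whole second after the job is handed in: Vessels mouth-down on the tray inside the rim; cover flat on the plate over them (5 mm in height, 7 mm across, knuckle within 9 mm of its place); pin through all three knuckles, shoulder at most 12 mm from the first, within 0.12 rad of the axis; cover and pin at rest (all of step 3 and angle between each of vessel1_mid, vessel2_mid, vessel3_mid's own z axis and vertical above 3 rad and x of vessel1_mid in the frame of tray between -0.034 and 0.034 m and y of vessel1_mid in the frame of tray between -0.104 and 0.104 m and z of vessel1_mid in the frame of tray between 0.034 and 0.046 m and x of vessel2_mid in the frame of tray between -0.034 and 0.034 m and y of vessel2_mid in the frame of tray between -0.104 and 0.104 m and z of vessel2_mid in the frame of tray between 0.034 and 0.046 m and x of vessel3_mid in the frame of tray between -0.034 and 0.034 m and y of vessel3_mid in the frame of tray between -0.104 and 0.104 m and z of vessel3_mid in the frame of tray between 0.034 and 0.046 m and linear speed of each of pin, cover below 0.02 m/s); the robot touches nothing.
It fails at once if the amber bottle is knocked over (angle between bottle_mid's own z axis and vertical above 0.6 rad).
It fails at once if the glass jar is knocked over (angle between jar_mid's own z axis and vertical above 0.6 rad).
Of vessel1, vessel2, vessel3 only 2 to 3 are there at a start; the rules pass over those that are not, and their reading is None.
At some moment in a run one of pin may be knocked a few centimetres aside while the robot is not near it.
Once in a run the grip may slacken for a moment while it holds something.
It also fails if it takes over 210 s, if anything falls off the work surface, if the arm or the gripper's body presses on something with over 40 N, if the wrist force passes 120 N, or if a joint passes its speed limit or range.

## Working session

There is one attempt and no reset: what is moved stays moved. The work goes in short steps, Python scripts to look and compute and a tool call to move; the robot and the scene stay as the last step left them, time stands still between calls to the robot, and variables do not carry over. Pictures are saved under pics/ and viewed, at most 14 in all, crops included, and the job is handed in when it is done.

Besides the shell and the picture viewer there is one more tool, called after "Call:" in YAML: its name, and indented under it one key for each argument. apply_moves: Moves the arm, as the interface text tells. Its arguments: {"type":"object","properties":{"rows":{"type":"string"}},"required":["rows"]}

```bash
mkdir -p pics; ls; cat > h.py <<'E'
from rig import *
import numpy as np, cv2
def save(name,fn,crop=None,scale=1):
    im=snapshot(name)
    if crop: im=im[crop[1]:crop[3],crop[0]:crop[2]]
    if scale!=1: im=cv2.resize(im,None,fx=scale,fy=scale,interpolation=cv2.INTER_CUBIC)
    cv2.imwrite('pics/'+fn,im[:,:,::-1]); return im
def camT(name,o=None):
    p=camera_params(name)
    if 'T' in p: return np.array(p['T']),np.array(p['mtx'])
    o=o or get_obs(); T=np.eye(4);T[:3,:3]=o['tcp_rot'];T[:3,3]=o['position']
    return T@np.array(p['mount']),np.array(p['mtx'])
def find(thing,name):
    T,K=camT(name); r=[]
    for d in find_in(thing,name):
        a=np.array(d['at']); w=T[:3,:3]@a+T[:3,3]; q=K@[a[0],-a[1],-a[2]]
        r.append((round(d['p'],2),np.round(w,3).tolist(),np.round(q[:2]/q[2]).astype(int).tolist()))
    return r
def px2w(name,uv,z):
    T,K=camT(name); d=np.linalg.inv(K)@[uv[0],uv[1],1]; d=T[:3,:3]@[d[0],-d[1],-d[2]]
    return T[:3,3]+d*(z-T[2,3])/d[2]
def w2px(name,w):
    T,K=camT(name); a=T[:3,:3].T@(np.array(w)-T[:3,3]); q=K@[a[0],-a[1],-a[2]]; return q[:2]/q[2]
E
python3 - <<'E'
from h import *
a=save('scene','s0.png');
for t in ['tray','cover_handle','pin_grip','pin_tip','vessel1_mid','bottle_mid','jar_mid','cover_knuckle','tray_hinge']: print(t,find(t,'scene'))
b=save('side','d0.png')
for t in ['tray','cover_handle','pin_grip','pin_tip','vessel1_mid','cover_knuckle','tray_hinge']: print(t,find(t,'side'))
cv2.imwrite('pics/both.png',np.vstack([a,b])[:,:,::-1][:, :])
for n in ['scene','side']:
  p=camera_params(n);print(p)
print(camera_params('wrist')); o=get_obs();print(o, grip_point_offset if 'grip_point_offset' in globals() else '')
E
```

```text
pics
tray [(0.59, [0.666, 0.037, 0.011], [253, 231]), (0.51, [0.524, -0.324, 0.026], [182, 184])]
cover_handle [(0.87, [0.586, 0.393, 0.082], [350, 224])]
pin_grip [(0.56, [0.531, -0.32, 0.021], [182, 186]), (0.4, [0.518, -0.033, 0.04], [248, 196])]
pin_tip [(0.67, [0.524, -0.324, 0.024], [182, 185])]
vessel1_mid [(0.75, [0.506, 0.087, 0.04], [277, 200])]
bottle_mid [(0.9, [0.79, -0.281, 0.105], [160, 220])]
jar_mid [(0.83, [0.644, -0.475, 0.05], [135, 192])]
cover_knuckle [(0.9, [0.583, 0.39, 0.079], [349, 224])]
tray_hinge [(0.73, [0.664, 0.037, 0.009], [253, 231]), (0.33, [0.583, 0.393, 0.081], [350, 224])]
tray [(0.38, [0.511, -0.328, 0.022], [319, 276])]
cover_handle [(0.88, [0.523, 0.332, 0.08], [206, 164])]
pin_grip [(0.76, [0.512, -0.326, 0.026], [319, 275]), (0.6, [0.656, 0.019, 0.008], [284, 207])]
pin_tip [(0.85, [0.511, -0.327, 0.02], [319, 277])]
vessel1_mid [(0.59, [0.471, 0.074, 0.048], [233, 209])]
cover_knuckle [(0.63, [0.526, 0.339, 0.08], [206, 163])]
tray_hinge [(0.76, [0.656, 0.018, 0.007], [284, 207])]
{'mtx': array([[463.32763296,   0.        , 261.71889748],
 
[... 1533 characters left out ...]
1.14781502e-04,  5.09149905e-05,  8.83675568e-04, -6.01418278e-04,
        5.20962730e-04,  2.56091362e-04, -1.53044479e-04]), 'effort': array([-3.14822128e-04, -5.27487838e+01, -1.26750670e+00, -1.53745008e+01,
       -5.19718998e-02, -8.72025757e-04,  2.33858935e-05]), 'position': array([0.24150829, 0.57649613, 0.23876056]), 'tcp_rot': array([[-9.22323342e-01,  3.86419012e-01,  1.42684801e-05],
       [ 3.86419010e-01,  9.22323334e-01,  1.27175691e-04],
       [ 3.59829525e-05,  1.22810720e-04, -9.99999992e-01]]), 'wrist_force': array([ 2.02642763, -0.89992895,  0.13595509]), 'moment': array([-0.05003571, -0.02954212,  0.05236866]), 'gripper_force': 0.0, 'width': 0.9965978742112361} 0.0187
```

View pics/s0.png

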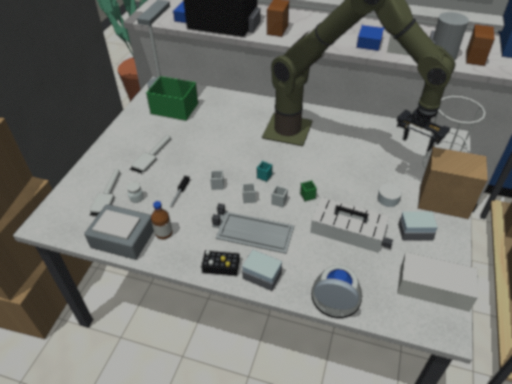

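View pics/d0.png

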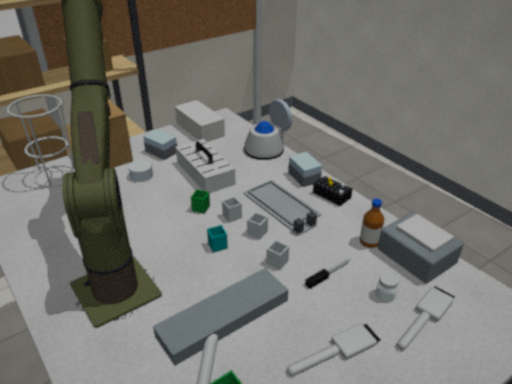

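The scene picture shows three milky vessels at (217,180), (249,192) and (280,196). A teal block at (264,170) and a green one at (308,189) are look-alikes, so I'll leave those. The tray is at (255,232) with its knuckles at (220,212), the cover at (350,225) and the pin at (180,190). The long blocks and paddles in the side view aren't part of the job. One enlarged crop should confirm this.

```bash
python3 - <<'E'
from h import *
a=cv2.imread('pics/s0.png')[150:270,130:400]; cv2.imwrite('pics/c0.png',cv2.resize(a,None,fx=2.9,fy=2.9,interpolation=cv2.INTER_CUBIC))
E
```

```text
(no output)
```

View pics/c0.png

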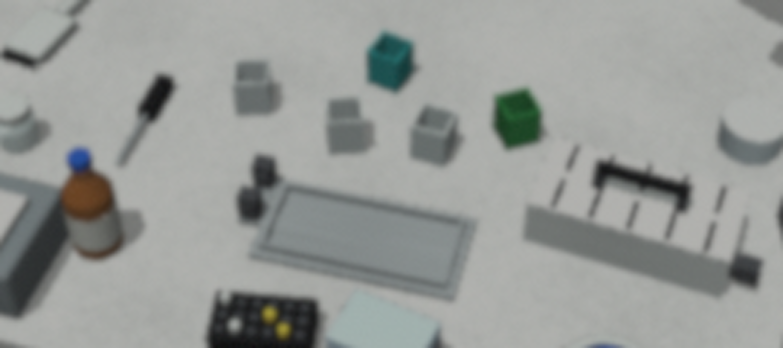

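The crop confirms three grey, mouth-up vessels at about (217,180), (249,192) and (280,196), with the teal and green blocks as look-alikes. The cover's knuckle is at its right end, so the cover needs a turn of about 180°.

```bash
python3 - <<'E'
from h import *
def c(u,v): return (130+u/2.9,150+v/2.9)
P=lambda n,uv,z: print(n,np.round(px2w('scene',c(*uv),z),3))
for n,uv in [('TL',(280,178)),('TR',(477,218)),('BR',(455,298)),('BL',(250,255))]: P(n,uv,0.008)
P('k1',(264,158),.05);P('k2',(249,192),.05)
for n,uv in [('v1',(252,70)),('v2',(345,110)),('v3',(436,120))]: P(n,uv,.064)
P('teal',(390,46),.064);P('green',(516,100),.064)
P('h-l',(598,165),.118-.008);P('h-r',(688,190),.11);P('ck',(745,262),.042)
P('cTL',(550,148),.076);P('cBL',(525,208),.076);P('cBR',(722,263),.076)
P('pinTip',(121,163),.013);P('pinback',(163,80),.02);P('sh',(143,115),.02);P('bottle',(80,155),.17);P('jar',(14,100),.07)
E
```

```text
TL [ 0.598 -0.096  0.008]
TR [0.588 0.184 0.008]
BR [0.727 0.19  0.008]
BL [ 0.739 -0.087  0.008]
k1 [ 0.605 -0.115  0.05 ]
k2 [ 0.669 -0.112  0.05 ]
v1 [ 0.459 -0.187  0.064]
v2 [ 0.497 -0.033  0.064]
v3 [0.479 0.094 0.064]
teal [ 0.351 -0.011  0.064]
green [0.407 0.192 0.064]
h-l [0.54  0.329 0.11 ]
h-r [0.549 0.447 0.11 ]
ck [0.588 0.536 0.042]
cTL [0.496 0.259 0.076]
cBL [0.611 0.25  0.076]
cBR [0.627 0.506 0.076]
pinTip [ 0.641 -0.317  0.013]
pinback [ 0.475 -0.326  0.02 ]
sh [ 0.551 -0.324  0.02 ]
bottle [ 0.77 -0.29  0.17]
jar [ 0.621 -0.483  0.07 ]
```

```bash
cat >> h.py <<'E'
def plan(x,y,z,azy=None):
    "target TCP; azy = azimuth (deg) of the tool's y axis"
    o=get_obs(); R=np.array(o['tcp_rot']); p=np.array(o['position'])
    a=np.degrees(np.arctan2(R[1,1],R[0,1])); d=0 if azy is None else (azy-a+180)%360-180
    print('shift',np.round(R.T@(np.array([x,y,z])-p)*1000,1),'turn',round(-np.radians(d),3),'| az',round(a,1),'pos',np.round(p,4),'t',o['clock'])
E
python3 -c "
from h import *
plan(.49,-.033,.22,90)"
```

```text
shift [-464.7 -466.1   18.7] turn -0.397 | az 67.3 pos [0.2415 0.5765 0.2388] t 0.9
```

Call:
apply_moves:
  rows: "-46 -47 2 -0.04 -1;-93 -93 4 -0.08 -1;-139 -140 6 -0.12 -1;-186 -186 8 -0.16 -1;-232 -233 9 -0.2 -1;-279 -280 11 -0.24 -1;-325 -326 13 -0.28 -1;-372 -373 15 -0.32 -1;-418 -420 17 -0.36 -1;-465 -466 19 -0.397 -1"

```text
clock: 2.15
position: [0.4783, -0.0039, 0.221]
tcp_rot: [[-1.0, -0.001, 0.001], [-0.001, 1.0, 0.0], [-0.001, 0.0, -1.0]]
wrist_force: [0.8, -0.5, 0.0]
width: 1.0
gripper_force: 0.0
```

```bash
python3 - <<'E'
from h import *
plan(.49,-.033,.22,90); print(np.round(get_obs()['joint_positions'],2))
save('wrist','w1.png')
print(find('vessel1_mid','wrist'),find('tray','wrist'))
E
```

```text
shift [-11.6 -29.1   1. ] turn 0.001 | az 90.1 pos [ 0.4783 -0.0039  0.221 ] t 2.15
[ 0.17  0.55 -0.39  2.01  0.34  0.64  1.12]
[(0.68, [0.486, 0.086, 0.039], [352, 176])] [(0.74, [0.684, 0.002, 0.004], [266, 319]), (0.74, [0.52, 0.25, 0.031], [493, 205])]
```

View pics/w1.png

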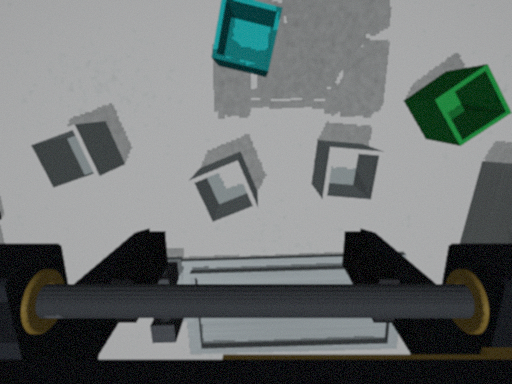

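The wrist picture shows v1's mouth around (62,160), v2's around (226,187) and v3's around (352,173). The tray is at the bottom with its knuckles near (165,290). The teal and green blocks are at the top.

```bash
python3 - <<'E'
from h import *
for n,c in {'v1':[(33,150),(75,132),(92,173),(54,186)],'v2':[(194,183),(241,156),(258,206),(214,220)],'v3':[(329,151),(382,150),(376,199),(326,197)]}.items():
    q=np.array([px2w('wrist',u,.064)[:2] for u in c]); e=np.roll(q,-1,0)-q
    print(n,q.mean(0).round(3),'lens',np.linalg.norm(e,axis=1).round(3),'ang',(np.degrees(np.arctan2(e[:,1],e[:,0]))%90).round(1))
for u in [(175,255),(172,318)]: print(px2w('wrist',u,.05))
print('rim corner',px2w('wrist',(191,270),.018),px2w('wrist',(385,342),.018))
im=snapshot('wrist')
cv2.imwrite('pics/w1c.png',cv2.resize(im[100:360,20:420],None,fx=2,fy=2,interpolation=cv2.INTER_CUBIC)[:,:,::-1])
E
```

```text
v1 [ 0.46  -0.189] lens [0.046 0.041 0.041 0.038] ang [21.2 14.6 17.9 21.2]
v2 [ 0.492 -0.034] lens [0.053 0.053 0.047 0.042] ang [29.3 17.6 18.  24.9]
v3 [0.476 0.09 ] lens [0.05  0.048 0.05  0.045] ang [ 0.6 88.6 87.1 89.3]
[ 0.56653614 -0.09351545  0.05      ]
[ 0.64632128 -0.10300046  0.05      ]
rim corner [ 0.60251374 -0.08447664  0.018     ] [0.70885953 0.16185986 0.018     ]
```

View pics/w1c.png

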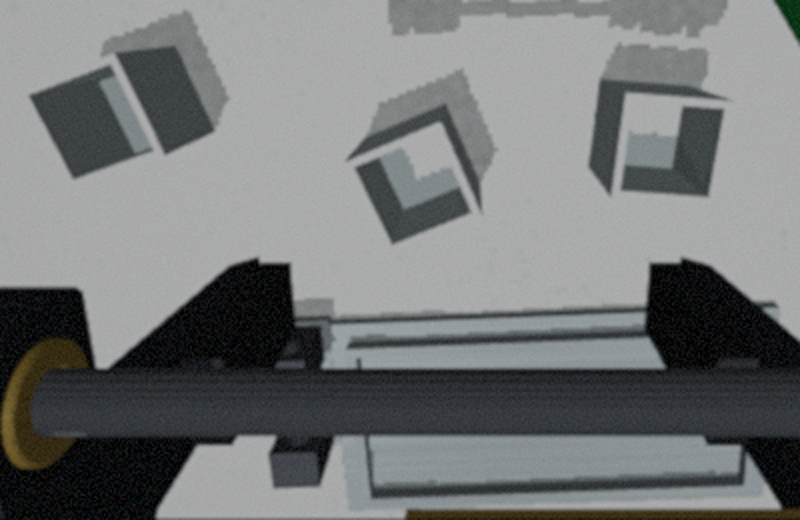

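```bash
python3 - <<'E'
from h import *
o=lambda u:(20+u[0]/2,100+u[1]/2)
for n,u,z in [('k2',(294,470),.05),('in+x-y',(372,492),.018),('in+x+y',(743,480),.018),('in-x -y',(350,346),.008),('v2',(415,187),.064),('v1',(91,122),.064),('v3',(670,146),.064)]: print(n,px2w('wrist',o(u),z).round(4))
plan(.495,-.033,.014,114)
E
```

```text
k2 [ 0.6693 -0.1065  0.05  ]
in+x-y [ 0.7129 -0.0673  0.018 ]
in+x+y [0.7046 0.1746 0.018 ]
in-x -y [ 0.612  -0.0781  0.008 ]
v2 [ 0.4932 -0.0296  0.064 ]
v1 [ 0.4602 -0.184   0.064 ]
v3 [0.473  0.0944 0.064 ]
shift [-17.4 -29.6 206.6] turn -0.423 | az 89.8 pos [ 0.4777 -0.0034  0.2206] t 2.35
```

Call:
apply_moves:
  rows: "-8 -14 40 -0.15 -1;-16 -28 80 -0.3 -1;-16 -28 120 -0.42 -1;-16 -28 160 -0.42 -1;-16 -28 195 -0.42 -1;-16 -28 207 -0.42 -1;-16 -28 207 -0.42 1;-16 -28 207 -0.42 1;-16 -28 207 -0.42 1;-16 -28 207 -0.42 1"

```text
clock: 3.6
position: [0.4941, -0.0303, 0.0146]
tcp_rot: [[-0.913, -0.407, 0.002], [-0.407, 0.913, 0.0], [-0.002, -0.001, -1.0]]
wrist_force: [0.2, -1.0, 5.6]
width: 0.587
gripper_force: 30.0
```

```bash
python3 - <<'E'
from h import *
o=get_obs(); print(o['width'],o['gripper_force'],o['wrist_force'])
# centre of vessel (pad axis) targets: TCP z = pad z -0.0187 ; X0 .5955 knuckle face
plan(.5955-.022,-.110,.05+.032+.025-.0187,92)
E
```

```text
0.5872437210389658 29.999639969319105 [ 0.1859967  -1.00841626  5.56900306]
shift [ -40.2 -105.1  -73.6] turn 0.385 | az 114.0 pos [ 0.4941 -0.0303  0.0146] t 3.6
```

Call:
apply_moves:
  rows: "0 0 -30 0 1;0 0 -60 0 1;0 0 -74 0.1 1;-10 -26 -74 0.2 1;-20 -52 -74 0.3 1;-30 -78 -74 0.385 1;-40 -105 -74 0.385 1;-40 -105 -74 0.385 1;-40 -105 -74 0.385 1;-40 -105 -74 0.385 1"

```text
clock: 4.85
position: [0.5718, -0.1082, 0.0877]
tcp_rot: [[-0.999, -0.037, -0.001], [-0.037, 0.999, 0.001], [0.001, 0.001, -1.0]]
wrist_force: [-0.6, -0.3, -1.1]
width: 0.585
gripper_force: 30.0
```

```bash
python3 - <<'E'
from h import *
plan(.5955-.022,-.110,.0883,92)
im=snapshot('side')[150:260,220:350]; im2=snapshot('wrist')
im=cv2.resize(im,(454,384),interpolation=cv2.INTER_CUBIC)
cv2.imwrite('pics/f1.png',cv2.resize(np.hstack([im,im2])[:,:,::-1],(800,318)))
E
```

```text
shift [-1.6 -1.8 -0.6] turn 0.002 | az 92.1 pos [ 0.5718 -0.1082  0.0877] t 4.85
```

View pics/f1.png

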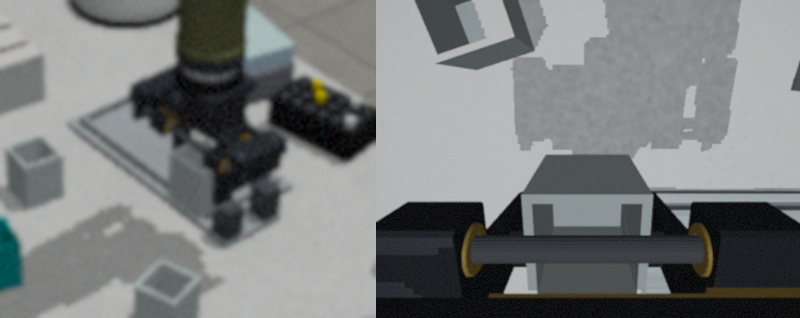

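Grip is good and the vessel sits over knuckle 1. Next, pivot it 90° about the knuckle's top edge, mouth towards the robot.

Call:
apply_moves:
  rows: "-2 2 25 0 1;4 2 30 0 1;8 2 35 0 1;11 2 41 0 1;14 2 47 0 1;15 2 54 0 1;15 2 61 0 1;13 2 70 0 1;8 2 79 0 1;8 2 79 0 1"

```text
clock: 6.2
position: [0.5625, -0.1077, 0.0098]
tcp_rot: [[-0.999, -0.035, -0.004], [-0.035, 0.999, -0.001], [0.004, -0.001, -1.0]]
wrist_force: [-7.9, 0.2, 19.9]
width: 0.59
gripper_force: 30.0
```

```bash
python3 - <<'E'
from h import *
plan(.5955-.022,-.110,.0883,92)
im=snapshot('side')[150:260,220:350]; im2=snapshot('wrist')
im=cv2.resize(im,(454,384),interpolation=cv2.INTER_CUBIC)
cv2.imwrite('pics/f2.png',cv2.resize(np.hstack([im,im2])[:,:,::-1],(800,318)))
E
```

```text
shift [-10.5  -2.8 -78.6] turn 0.0 | az 92.0 pos [ 0.5625 -0.1077  0.0098] t 6.2
```

View pics/f2.png

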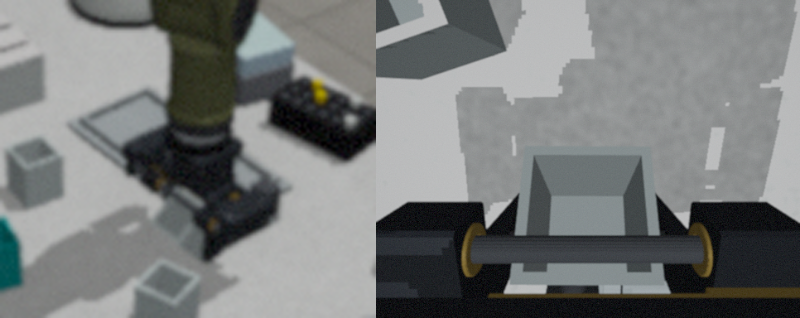

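The vessel only tilted about 38° and slid roughly 12 mm up in the pads. I'll lift it, set its rear bottom edge on the knuckle with a longer lever, and push down again.

Call:
apply_moves:
  rows: "4 0 -20 0 1;2 0 -42 0 1;-7 0 -42 0 1;-7 0 -25 0 1;-7 0 -19 0 1;-7 0 -13 0 1;-8 0 -8 0 1;-11 0 -3 0 1;-14 0 1 0 1;-16 0 3 0 1"

```text
clock: 7.55
position: [0.575, -0.108, 0.0034]
tcp_rot: [[-0.999, -0.035, -0.012], [-0.035, 0.999, -0.002], [0.012, -0.002, -1.0]]
wrist_force: [-8.9, -1.2, 10.2]
width: 0.583
gripper_force: 30.0
```

```bash
cat >> h.py <<'E'
def prof():
    im=cv2.GaussianBlur(snapshot('wrist'),(5,5),0).astype(int); g=im.sum(2)//3
    for c in (215,256,290): print('col',c,[int(v) for v in g[60:384:9,c]])
    for r in (150,170,190,210,230,250): print('row',r,[int(v) for v in g[r,110:400:10]])
E
python3 - <<'E'
from h import *
plan(.5955-.022,-.110,.0883,92); print(get_obs()['wrist_force'])
prof()
E
```

```text
shift [  2.6  -2.  -84.8] turn -0.0 | az 92.0 pos [ 0.575  -0.108   0.0034] t 7.55
[-8.86830647 -1.18095974 10.20882622]
col 215 [184, 184, 184, 185, 185, 186, 185, 149, 142, 115, 139, 138, 138, 139, 139, 138, 139, 138, 105, 138, 138, 138, 138, 139, 138, 53, 54, 62, 64, 138, 137, 155, 138, 49, 14, 10]
col 256 [184, 184, 172, 144, 146, 149, 139, 138, 140, 118, 139, 138, 138, 138, 138, 139, 139, 140, 105, 139, 138, 138, 138, 138, 138, 55, 54, 62, 65, 137, 137, 155, 137, 50, 18, 14]
col 290 [145, 146, 144, 145, 149, 146, 149, 146, 142, 120, 139, 138, 138, 138, 139, 138, 138, 138, 105, 139, 139, 138, 139, 139, 139, 54, 55, 63, 66, 137, 138, 156, 137, 50, 13, 13]
row 150 [142, 140, 141, 136, 142, 147, 143, 144, 109, 132, 139, 139, 139, 139, 138, 139, 139, 137, 139, 139, 134, 104, 144, 145, 138, 138, 144, 140, 145]
row 170 [143, 140, 140, 136, 147, 145, 141, 107, 84, 95, 139, 139, 139, 139, 138, 139, 138, 139, 138, 139, 93, 82, 107, 141, 138, 138, 143, 144, 142]
row 190 [140, 140, 144, 144, 140, 141, 121, 106, 70, 70, 139, 139, 139, 138, 139, 139, 138, 138, 139, 138, 68, 68, 105, 123, 141, 143, 139, 137, 137]
row 210 [140, 143, 144, 144, 141, 138, 106, 70, 71, 70, 139, 139, 138, 139, 138, 138, 138, 139, 139, 139, 68, 68, 68, 106, 141, 139, 134, 137, 140]
row 230 [142, 146, 140, 143, 140, 138, 138, 138, 138, 138, 138, 139, 138, 139, 139, 139, 139, 139, 139, 140, 138, 139, 139, 138, 139, 140, 143, 138, 144]
row 250 [15, 13, 97, 143, 143, 54, 138, 138, 138, 138, 138, 138, 139, 139, 138, 139, 138, 139, 138, 139, 139, 138, 139, 138, 64, 140, 141, 60, 14]
```

The profile puts the tilt at about 63°, with the lower bottom edge on the bench. If released, the vessel should fall onto its side with the mouth towards the robot. I'll let go, rise and look.

Call:
apply_moves:
  rows: "3 0 -2 0 -1;4 0 -4 0 -1;4 0 -4 0 -1;4 0 -4 0 -1;4 0 -20 0 -1;4 0 -50 0 -1;10 0 -90 0 -1;20 0 -130 0 -1;20 0 -160 0 -1;20 0 -160 0 -1"

```text
clock: 8.85
position: [0.5625, -0.1081, 0.169]
tcp_rot: [[-0.999, -0.035, 0.006], [-0.035, 0.999, -0.001], [-0.006, -0.001, -1.0]]
wrist_force: [0.5, -0.3, -0.2]
width: 1.0
gripper_force: 0.0
```

```bash
python3 - <<'E'
from h import *
plan(.5955-.032-.008,-.110,.0075,92)
save('wrist','f3.png'); print(find('vessel1_mid','wrist'))
E
```

```text
shift [  8.   -1.5 161.4] turn -0.0 | az 92.0 pos [ 0.5625 -0.1081  0.169 ] t 8.85
[(0.78, [0.475, 0.068, 0.034], [469, 91])]
```

View pics/f3.png

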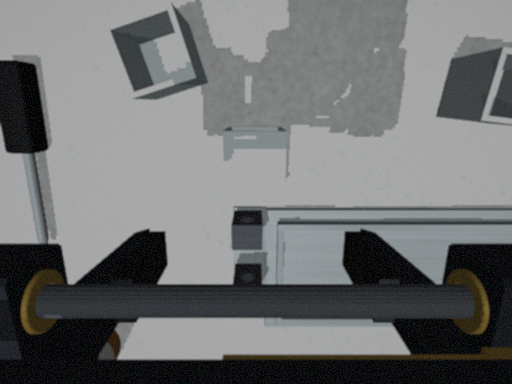

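The wrist view shows the vessel lying on its side with the mouth towards the robot, mouth rim at rows 127–133 and columns 223–288. Knuckle 1's top face is around (247,236).

```bash
python3 - <<'E'
from h import *
for n,u,z in [('mouth top',(256,134),.052),('mouthtop L',(223,134),.052),('mouthtop R',(289,133),.052),('mouth low',(255,127),0.0),('end',(288,180),.052),('k1 tl',(232,224),.05),('k1 tr',(262,224),.05),('k1 br',(262,248),.05),('k1 bl',(232,248),.05)]: print(n,px2w('wrist',u,z).round(4))
g=cv2.GaussianBlur(snapshot('wrist'),(3,3),0).astype(int).sum(2)//3
for c in (232,248,260,290): print(c,[int(v) for v in g[120:260:4,c]])
print([int(v) for v in g[136,205:310:4]],[int(v) for v in g[236,215:280:4]])
E
```

```text
mouth top [ 0.5146 -0.1082  0.052 ]
mouthtop L [ 0.5156 -0.1348  0.052 ]
mouthtop R [ 0.5129 -0.0817  0.052 ]
mouth low [ 0.5125 -0.109   0.    ]
end [ 0.5517 -0.0801  0.052 ]
k1 tl [ 0.5934 -0.1264  0.05  ]
k1 tr [ 0.5925 -0.1001  0.05  ]
k1 br [ 0.6154 -0.0992  0.05  ]
k1 bl [ 0.6163 -0.126   0.05  ]
232 [127, 128, 125, 118, 134, 153, 137, 136, 143, 159, 165, 169, 168, 169, 168, 168, 169, 168, 168, 169, 168, 169, 168, 162, 153, 128, 93, 64, 87, 87, 86, 95, 94, 97, 159]
248 [129, 132, 130, 134, 134, 159, 135, 135, 148, 169, 168, 169, 167, 168, 168, 168, 168, 169, 169, 168, 169, 169, 166, 93, 19, 31, 46, 40, 76, 75, 77, 76, 76, 81, 120]
260 [130, 130, 125, 135, 135, 159, 135, 136, 161, 169, 169, 168, 168, 168, 169, 167, 169, 169, 168, 168, 169, 170, 167, 95, 36, 33, 29, 39, 75, 77, 77, 78, 77, 80, 120]
290 [123, 127, 137, 141, 144, 152, 158, 157, 157, 165, 166, 166, 165, 169, 160, 165, 169, 168, 169, 168, 169, 168, 158, 86, 156, 144, 92, 106, 152, 156, 155, 155, 154, 153, 155]
[144, 128, 132, 140, 127, 133, 133, 134, 135, 135, 135, 134, 134, 135, 135, 134, 134, 134, 136, 135, 135, 133, 169, 169, 168, 168, 169] [169, 168, 168, 167, 118, 74, 74, 73, 73, 73, 75, 74, 139, 158, 158, 154, 144]
```

The vessel lies squarely with its centre near (0.5465, −0.108). Knuckle 1's near face is at x = 0.593. I'll regrip it 8 mm towards the mouth and lift.

Call:
apply_moves:
  rows: "12 0 50 0 -1;24 0 100 0 -1;24 0 140 0 -1;24 0 158 0 -1;24 0 161 0 -1;24 0 161 0 1;24 0 161 0 1;24 0 161 0 1;24 0 161 0 1;24 0 161 0 1"

```text
clock: 10.25
position: [0.5371, -0.1089, 0.0053]
tcp_rot: [[-0.999, -0.035, 0.001], [-0.035, 0.999, -0.0], [-0.001, -0.0, -1.0]]
wrist_force: [-0.8, -0.1, 4.9]
width: 0.587
gripper_force: 30.0
```

Call:
apply_moves:
  rows: "0 0 -30 0 1;0 -2 -60 0 1;-13 -4 -62 0 1;-27 -4 -58 0 1;-27 -4 -50 0 1;-25 -4 -41 0 1;-23 -4 -35 0 1;-22 -4 -29 0 1;-20 -4 -22 0 1;-19 -4 -14 0 1"

```text
clock: 11.5
position: [0.5565, -0.1122, 0.0199]
tcp_rot: [[-0.999, -0.035, 0.003], [-0.035, 0.999, -0.0], [-0.003, -0.001, -1.0]]
wrist_force: [-2.8, 0.2, 12.4]
width: 0.591
gripper_force: 30.0
```

```bash
python3 - <<'E'
from h import *
plan(.593-.036,-.112,.02,92);prof()
E
```

```text
shift [-0.5  0.2 -0.1] turn 0.0 | az 92.0 pos [ 0.5565 -0.1122  0.0199] t 11.5
col 215 [185, 185, 185, 185, 185, 185, 141, 143, 143, 140, 141, 147, 142, 140, 142, 140, 137, 137, 137, 137, 136, 137, 137, 137, 137, 53, 54, 62, 66, 138, 138, 138, 138, 49, 15, 16]
col 256 [185, 144, 145, 143, 142, 148, 145, 143, 141, 146, 145, 141, 147, 142, 145, 147, 139, 137, 137, 138, 138, 137, 137, 138, 138, 53, 55, 62, 66, 138, 138, 138, 138, 49, 15, 14]
col 290 [144, 137, 141, 139, 146, 147, 145, 146, 148, 148, 149, 148, 143, 145, 145, 143, 137, 137, 137, 137, 137, 137, 137, 137, 137, 52, 56, 62, 66, 138, 138, 137, 138, 49, 17, 16]
row 150 [185, 149, 143, 145, 143, 140, 144, 148, 141, 141, 142, 142, 144, 145, 149, 141, 144, 147, 149, 148, 142, 143, 143, 141, 145, 145, 144, 144, 147]
row 170 [185, 144, 137, 142, 143, 143, 145, 145, 141, 141, 146, 142, 142, 139, 141, 145, 147, 144, 143, 145, 140, 145, 145, 142, 143, 143, 142, 142, 139]
row 190 [185, 146, 144, 142, 143, 145, 144, 148, 138, 143, 142, 145, 144, 144, 145, 142, 141, 141, 147, 141, 139, 143, 141, 144, 142, 142, 143, 144, 150]
row 210 [185, 147, 138, 141, 144, 140, 139, 145, 138, 138, 138, 137, 138, 138, 137, 137, 137, 137, 138, 137, 137, 138, 144, 141, 141, 142, 138, 139, 147]
row 230 [185, 185, 141, 143, 173, 175, 186, 113, 138, 137, 138, 137, 138, 137, 137, 137, 138, 137, 137, 137, 138, 138, 106, 143, 139, 139, 136, 140, 181]
row 250 [14, 15, 131, 186, 185, 22, 18, 132, 137, 138, 137, 138, 137, 138, 137, 137, 137, 137, 137, 137, 137, 136, 118, 17, 38, 186, 186, 87, 13]
```

```bash
cat >> h.py <<'E'
def edges(rows,thr=10):
    g=snapshot('wrist').astype(float).mean(2); g=cv2.GaussianBlur(g,(3,3),0)
    for r in rows:
        d=np.abs(np.diff(g[r])); print(r,[(int(i),int(d[i])) for i in np.where((d>thr)&(d>=np.roll(d,1))&(d>=np.roll(d,-1)))[0] if 120<i<390])
E
python3 - <<'E'
from h import *
edges(range(204,250,6),6)
E
```

```text
204 []
210 []
216 []
222 []
228 [(121, 17), (164, 7)]
234 [(122, 16), (147, 13), (171, 42), (179, 40), (329, 38), (337, 34), (388, 16)]
240 [(126, 14), (143, 15), (165, 41), (178, 42), (330, 39), (343, 33), (384, 17)]
246 [(128, 47), (140, 10), (160, 42), (178, 38), (331, 37), (348, 45), (380, 53)]
```

Call:
apply_moves:
  rows: "-1 0 3 0 1;-2 0 6 0 1;-4 0 9 0 1;-6 0 12 0 1;-8 0 14 0 1;-10 0 15 0 1;-12 0 16 0 1;-12 0 16 0 1;-12 0 16 0 1;-12 0 16 0 1"

```text
clock: 12.85
position: [0.5618, -0.112, 0.003]
tcp_rot: [[-0.999, -0.035, -0.011], [-0.035, 0.999, -0.002], [0.011, -0.001, -1.0]]
wrist_force: [-10.3, 1.3, 17.0]
width: 0.585
gripper_force: 30.0
```

```bash
python3 - <<'E'
from h import *
plan(.593-.036,-.112,.02,92)
edges(range(186,250,6),6)
g=cv2.GaussianBlur(snapshot('wrist'),(5,5),0).astype(int).sum(2)//3
print([int(v) for v in g[150:300:5,256]])
E
```

```text
shift [  4.9   0.2 -16.9] turn 0.0 | az 92.0 pos [ 0.5618 -0.112   0.003 ] t 12.85
186 [(186, 7), (322, 7)]
192 [(185, 7), (323, 6)]
198 [(184, 8), (324, 7)]
204 [(183, 8), (325, 6)]
210 [(182, 6), (327, 7)]
216 [(181, 6), (328, 8)]
222 [(179, 6), (329, 9)]
228 [(178, 7), (330, 8)]
234 [(171, 32), (176, 36), (332, 33), (337, 31)]
240 [(165, 31), (175, 38), (333, 35), (343, 31)]
246 [(128, 41), (160, 33), (174, 33), (334, 34), (348, 33), (380, 41)]
[144, 145, 148, 148, 144, 143, 133, 123, 124, 123, 123, 123, 123, 123, 124, 124, 123, 124, 122, 123, 123, 123, 123, 123, 123, 122, 123, 51, 49, 54]
```

Tilt is now about 58°, past the toppling point (54°) and with the mouth's low corner on the bench. Letting go should drop it mouth-down.

Call:
apply_moves:
  rows: "0 0 0 0 -1;0 0 -1 0 -1;0 0 -2 0 -1;0 0 -2 0 -1;0 0 -20 0 -1;0 0 -50 0 -1;10 0 -90 0 -1;20 0 -130 0 -1;20 0 -160 0 -1;20 0 -160 0 -1"

```text
clock: 14.2
position: [0.5495, -0.1126, 0.166]
tcp_rot: [[-0.999, -0.035, 0.006], [-0.035, 0.999, -0.001], [-0.006, -0.001, -1.0]]
wrist_force: [0.5, 0.6, 0.6]
width: 0.998
gripper_force: 0.0
```

```bash
python3 - <<'E'
from h import *
plan(.54,-.110,.0133,92)
save('wrist','f4.png'); print(find('vessel1_mid','wrist'))
E
```

```text
shift [ 10.3   3.1 152.6] turn 0.0 | az 92.0 pos [ 0.5495 -0.1126  0.166 ] t 14.2
[(0.62, [0.477, 0.068, 0.035], [474, 108])]
```

View pics/f4.png

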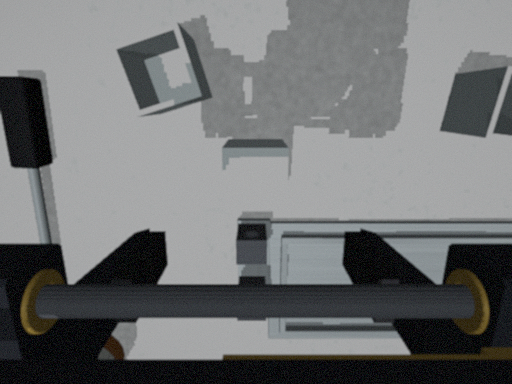

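The picture at (255,143) shows a plain solid side face and no opening, so this vessel looks mouth-down. I'll check by geometry that both rows give one x for a 64 mm high face.

```bash
python3 - <<'E'
from h import *
g=cv2.GaussianBlur(snapshot('wrist'),(3,3),0).astype(int).sum(2)//3
print([int(v) for v in g[130:180:2,256]],[int(v) for v in g[130:180:2,235]])
edges([141,143,145,149,152],6)
for u,z in [((256,139),0),((256,147),.064),((256,147),.052),((222,147),.064),((289,147),.064)]: print(px2w('wrist',u,z).round(4))
E
```

```text
[126, 130, 131, 130, 129, 127, 96, 70, 73, 71, 87, 128, 136, 135, 135, 147, 167, 168, 168, 169, 168, 169, 168, 169, 169] [127, 127, 126, 126, 126, 124, 98, 72, 70, 70, 86, 126, 135, 135, 135, 147, 168, 169, 169, 168, 167, 169, 168, 168, 168]
141 [(204, 9), (212, 9), (231, 11), (292, 15), (373, 10), (383, 9)]
143 [(226, 17), (231, 8), (282, 11), (292, 16)]
145 [(226, 29), (283, 18), (292, 16)]
149 [(223, 29), (286, 16), (292, 15)]
152 [(221, 18), (292, 14)]
[ 0.5097 -0.1119  0.    ]
[ 0.5094 -0.1123  0.064 ]
[ 0.5108 -0.1122  0.052 ]
[ 0.5103 -0.1382  0.064 ]
[ 0.5085 -0.0871  0.064 ]
```

Confirmed: the face is vertical and 64 mm high, so the vessel is mouth-down. I'll grip it and carry it to the tray's +y place.

Call:
apply_moves:
  rows: "7 0 50 0 -1;14 0 100 0 -1;14 0 140 0 -1;14 0 152 0 -1;14 0 152 0 -1;14 0 152 0 1;14 0 152 0 1;14 0 152 0 1;14 0 152 0 1;14 0 152 0 1"

```text
clock: 15.65
position: [0.5342, -0.113, 0.0112]
tcp_rot: [[-0.999, -0.035, 0.001], [-0.035, 0.999, -0.0], [-0.001, -0.0, -1.0]]
wrist_force: [-1.3, -0.4, 5.5]
width: 0.584
gripper_force: 30.0
```

```bash
python3 - <<'E'
from h import *
o=get_obs();print(o['width'],o['gripper_force']); plan(.6555,.119,.0225,2)
E
```

```text
0.5839511159806278 29.99992199242115
shift [-129.4  227.6  -11.2] turn 1.571 | az 92.0 pos [ 0.5342 -0.113   0.0112] t 15.65
```

Call:
apply_moves:
  rows: "0 0 -40 0 1;0 0 -80 0.1 1;-15 35 -80 0.27 1;-32 70 -80 0.45 1;-50 105 -80 0.63 1;-68 140 -80 0.81 1;-86 175 -80 0.99 1;-110 205 -80 1.17 1;-129 228 -80 1.35 1;-129 228 -80 1.53 1"

```text
clock: 16.9
position: [0.6554, 0.1236, 0.0901]
tcp_rot: [[-0.074, 0.997, 0.001], [0.997, 0.074, 0.003], [0.003, 0.001, -1.0]]
wrist_force: [-0.1, -0.8, -0.7]
width: 0.593
gripper_force: 30.0
```

```bash
python3 - <<'E'
from h import *
plan(.6555,.119,.020,2)
edges([150,175,200,215],10)
E
```

```text
shift [-4.8 -0.3 70.1] turn 0.04 | az 4.3 pos [0.6554 0.1236 0.0901] t 16.9
150 [(163, 10), (186, 21), (189, 19), (311, 22), (331, 20), (334, 22), (337, 44)]
175 [(186, 25), (189, 25), (311, 18), (326, 17), (331, 21), (334, 42)]
200 [(149, 15), (165, 24), (186, 19), (189, 20), (310, 17), (323, 19), (329, 21), (332, 43)]
215 [(165, 14), (187, 20), (190, 20), (196, 10), (311, 28), (322, 19), (327, 22), (330, 41)]
```

Call:
apply_moves:
  rows: "-5 0 35 0.04 1;-5 0 60 0.04 1;-5 0 70.5 0.04 1;-5 0 70.5 0.04 1;-5 0 70.5 0.04 -0.45;-5 0 70.5 0.04 -0.45;-5 0 70.5 0.04 -0.45;-5 0 30 0.04 -0.45;-5 0 -20 0.04 -1;-5 0 -60 0.04 -1"

```text
clock: 18.2
position: [0.6556, 0.1146, 0.1529]
tcp_rot: [[-0.036, 0.999, 0.002], [0.999, 0.036, 0.0], [0.0, 0.002, -1.0]]
wrist_force: [0.1, -0.5, -0.7]
width: 0.924
gripper_force: 0.0
```

```bash
python3 - <<'E'
from h import *
plan(.474,.092,.18,92)
edges([150,175,200],10)
g=cv2.GaussianBlur(snapshot('wrist'),(3,3),0).astype(int).sum(2)//3
print([int(v) for v in g[60:250:6,256]])
E
```

```text
shift [ -16.  -182.3  -27.4] turn -1.57 | az 2.1 pos [0.6556 0.1146 0.1529] t 18.2
150 [(198, 11), (201, 27), (204, 11), (277, 18), (310, 18), (314, 12), (317, 36)]
175 [(133, 15), (182, 12), (191, 15), (200, 10), (202, 23), (205, 12), (217, 20), (248, 13), (309, 17), (313, 14), (316, 36), (384, 16)]
200 [(184, 11), (193, 12), (195, 10), (201, 20), (204, 15), (206, 15), (309, 16), (312, 12), (314, 31), (376, 14)]
[174, 174, 175, 175, 174, 174, 165, 120, 117, 117, 112, 118, 117, 118, 118, 117, 116, 78, 79, 139, 139, 140, 140, 139, 138, 154, 176, 176, 176, 175, 153, 152]
```

Call:
apply_moves:
  rows: "-2 -20 -27 -0.17 -1;-4 -40 -27 -0.35 -1;-6 -60 -27 -0.52 -1;-8 -80 -27 -0.7 -1;-10 -100 -27 -0.87 -1;-12 -120 -27 -1.05 -1;-13 -140 -27 -1.22 -1;-14 -160 -27 -1.4 -1;-16 -182 -27 -1.57 -1;-16 -182 -27 -1.58 -1"

```text
clock: 19.55
position: [0.4722, 0.0915, 0.1773]
tcp_rot: [[-0.999, -0.045, -0.003], [-0.045, 0.999, -0.0], [0.003, -0.0, -1.0]]
wrist_force: [0.3, 0.3, 0.2]
width: 1.003
gripper_force: 0.0
```

```bash
python3 - <<'E'
from h import *
plan(.475,.092,.0146,91)
im=save('wrist','g1.png'); print(find('vessel1_mid','wrist'))
E
```

```text
shift [ -3.3   0.5 162.7] turn 0.027 | az 92.6 pos [0.4722 0.0915 0.1773] t 19.55
[(0.65, [0.488, 0.096, 0.032], [257, 196])]
```

View pics/g1.png

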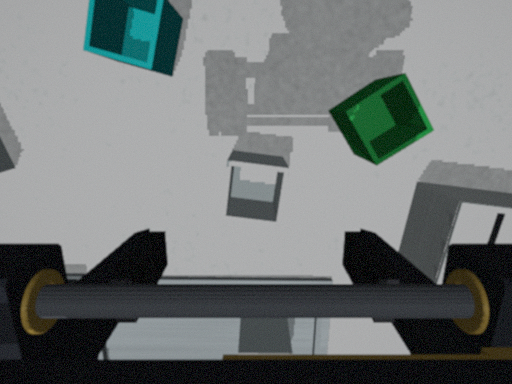

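The wrist view shows v3 upright, mouth centre about (256,192), turned by about 5°. The green look-alike is at (385,115), clear of the fingers.

```bash
python3 - <<'E'
from h import *
p=px2w('wrist',(256,192),.064); print(p, [px2w('wrist',u,.064).round(4) for u in [(228,160),(290,168),(227,217),(278,221)]])
plan(p[0],p[1],.0146,85)
E
```

```text
[0.47702253 0.09391555 0.064     ] [array([0.4508, 0.0697, 0.064 ]), array([0.4553, 0.1211, 0.064 ]), array([0.5004, 0.0699, 0.064 ]), array([0.5022, 0.1141, 0.064 ])]
shift [ -2.3   1.6 163. ] turn 0.13 | az 92.4 pos [0.4747 0.0921 0.1776] t 19.65
```

Call:
apply_moves:
  rows: "-2 2 50 0.07 -1;-2 2 100 0.13 -1;-2 2 140 0.13 -1;-2 2 160 0.13 -1;-2 2 163 0.13 -1;-2 2 163 0.13 1;-2 2 163 0.13 1;-2 2 163 0.13 1;-2 2 163 0.13 1;-2 2 163 0.13 1"

```text
clock: 20.9
position: [0.4761, 0.0938, 0.0153]
tcp_rot: [[-0.996, 0.085, 0.001], [0.085, 0.996, -0.0], [-0.001, 0.0, -1.0]]
wrist_force: [0.1, -1.1, 6.1]
width: 0.588
gripper_force: 30.0
```

```bash
python3 - <<'E'
from h import *
plan(.5718,-.1082,.0877,92.1)
E
```

```text
shift [-112.7 -193.1  -72.3] turn -0.122 | az 85.1 pos [0.4761 0.0938 0.0153] t 20.9
```

Call:
apply_moves:
  rows: "0 0 -40 0 1;0 0 -73 -0.02 1;-20 -35 -73 -0.04 1;-40 -70 -73 -0.06 1;-60 -105 -73 -0.08 1;-80 -140 -73 -0.1 1;-100 -175 -73 -0.122 1;-113 -197 -73 -0.122 1;-113 -197 -73 -0.122 1;-113 -197 -73 -0.122 1"

```text
clock: 22.15
position: [0.5709, -0.1101, 0.0875]
tcp_rot: [[-0.999, -0.039, -0.001], [-0.039, 0.999, 0.001], [0.001, 0.002, -1.0]]
wrist_force: [0.4, 1.0, -1.0]
width: 0.59
gripper_force: 30.0
```

Call:
apply_moves:
  rows: "-2 0 25 0 1;4 0 30 0 1;8 0 35 0 1;11 0 41 0 1;14 0 47 0 1;15 0 54 0 1;15 0 61 0 1;13 0 70 0 1;8 0 79 0 1;8 0 79 0 1"

```text
clock: 23.4
position: [0.561, -0.1106, 0.0097]
tcp_rot: [[-0.999, -0.039, -0.005], [-0.039, 0.999, -0.0], [0.005, 0.0, -1.0]]
wrist_force: [-7.7, 1.4, 19.2]
width: 0.588
gripper_force: 30.0
```

Call:
apply_moves:
  rows: "4 0 -20 0 1;2 0 -42 0 1;-7 0 -42 0 1;-7 0 -25 0 1;-7 0 -19 0 1;-7 0 -13 0 1;-8 0 -8 0 1;-11 0 -3 0 1;-14 0 1 0 1;-16 0 3 0 1"

```text
clock: 24.65
position: [0.5741, -0.1121, 0.0034]
tcp_rot: [[-0.999, -0.037, -0.011], [-0.037, 0.999, -0.002], [0.011, -0.001, -1.0]]
wrist_force: [-10.3, 0.0, 10.2]
width: 0.586
gripper_force: 30.0
```

```bash
python3 - <<'E'
from h import *
plan(.5750,-.1122,.0034,92)
edges([150,170,190,210],10)
g=cv2.GaussianBlur(snapshot('wrist'),(3,3),0).astype(int).sum(2)//3
print([int(v) for v in g[60:300:6,256]])
E
```

```text
shift [-0.9 -0.2  0. ] turn 0.002 | az 92.1 pos [ 0.5741 -0.1121  0.0034] t 24.65
150 [(187, 12), (198, 12), (311, 13), (322, 12)]
170 [(179, 11), (191, 12), (199, 22), (309, 25), (318, 12), (330, 12)]
190 [(171, 11), (184, 11), (202, 23), (307, 24), (325, 12), (338, 12)]
210 [(163, 11), (177, 11), (204, 26), (305, 23), (331, 10), (346, 11)]
[184, 184, 184, 143, 143, 142, 139, 141, 145, 147, 145, 142, 146, 145, 128, 138, 138, 139, 138, 139, 139, 139, 139, 139, 139, 139, 138, 103, 115, 139, 140, 139, 138, 139, 139, 139, 139, 136, 46, 55]
```

Same result as with the first vessel. Release, rise and measure.

Call:
apply_moves:
  rows: "3 0 -2 0 -1;4 0 -4 0 -1;4 0 -4 0 -1;4 0 -4 0 -1;4 0 -20 0 -1;4 0 -50 0 -1;10 0 -90 0 -1;20 0 -130 0 -1;20 0 -160 0 -1;20 0 -160 0 -1"

```text
clock: 26.0
position: [0.5614, -0.1124, 0.169]
tcp_rot: [[-0.999, -0.037, 0.006], [-0.037, 0.999, -0.001], [-0.006, -0.001, -1.0]]
wrist_force: [-0.5, -0.5, -0.6]
width: 0.998
gripper_force: 0.0
```

```bash
python3 - <<'E'
from h import *
plan(.5371,-.1089,.0053,92)
g=cv2.GaussianBlur(snapshot('wrist'),(3,3),0).astype(int).sum(2)//3
for c in (240,256,275): print(c,[int(v) for v in g[112:180:2,c]])
edges([124,126,128,130,132,134,136,138,142],6)
E
```

```text
shift [ 25.2   4.5 163.5] turn 0.002 | az 92.1 pos [ 0.5614 -0.1124  0.169 ] t 26.0
240 [126, 127, 124, 124, 127, 128, 128, 127, 123, 134, 127, 130, 137, 160, 160, 137, 135, 134, 133, 147, 166, 168, 168, 168, 168, 168, 167, 168, 169, 168, 168, 168, 168, 168]
256 [124, 125, 128, 130, 130, 129, 128, 126, 125, 134, 126, 130, 138, 158, 146, 135, 135, 134, 138, 159, 168, 168, 168, 167, 168, 168, 167, 168, 168, 168, 167, 168, 168, 168]
275 [128, 132, 133, 131, 131, 133, 131, 128, 126, 136, 127, 131, 139, 158, 146, 136, 135, 134, 137, 160, 169, 168, 168, 167, 168, 169, 169, 167, 167, 168, 168, 169, 168, 168]
124 [(202, 15)]
126 [(202, 16)]
128 [(202, 15), (291, 11), (327, 12), (346, 10), (348, 9)]
130 [(202, 10), (226, 8), (231, 11), (277, 10), (282, 10), (290, 14), (327, 15), (346, 12), (348, 13)]
132 [(205, 14), (217, 6), (225, 14), (231, 23), (278, 22), (283, 14), (290, 16), (327, 14), (343, 12), (348, 14), (384, 12)]
134 [(205, 15), (215, 12), (218, 13), (223, 9), (231, 13), (277, 13), (285, 10), (290, 15), (335, 8), (337, 7), (347, 16), (372, 11), (374, 9), (384, 15)]
136 [(206, 9), (214, 11), (217, 8), (290, 14), (347, 13), (371, 12), (374, 10), (382, 11)]
138 [(207, 8), (213, 9), (222, 11), (290, 15)]
142 [(222, 11), (286, 7), (290, 15)]
```

Call:
apply_moves:
  rows: "12 0 50 0 -1;26 0 100 0 -1;26 0 140 0 -1;26 0 158 0 -1;26 0 161 0 -1;26 0 161 0 1;26 0 161 0 1;26 0 161 0 1;26 0 161 0 1;26 0 161 0 1"

```text
clock: 27.35
position: [0.534, -0.1133, 0.0053]
tcp_rot: [[-0.999, -0.037, 0.001], [-0.037, 0.999, -0.0], [-0.001, -0.0, -1.0]]
wrist_force: [0.6, -0.1, 4.5]
width: 0.59
gripper_force: 30.0
```

Call:
apply_moves:
  rows: "0 0 -30 0 1;0 0 -60 0 1;-15 0 -62 0 1;-28 0 -58 0 1;-28 0 -50 0 1;-26 0 -41 0 1;-24 0 -35 0 1;-23 0 -29 0 1;-21 0 -22 0 1;-20 0 -14 0 1"

```text
clock: 28.6
position: [0.5544, -0.1125, 0.0198]
tcp_rot: [[-0.999, -0.037, 0.003], [-0.037, 0.999, -0.0], [-0.003, -0.0, -1.0]]
wrist_force: [-1.4, 0.6, 11.3]
width: 0.589
gripper_force: 30.0
```

Call:
apply_moves:
  rows: "-1 0 3 0 1;-2 0 6 0 1;-4 0 9 0 1;-6 0 12 0 1;-8 0 14 0 1;-10 0 15 0 1;-12 0 16 0 1;-12 0 16 0 1;-12 0 16 0 1;-12 0 16 0 1"

```text
clock: 29.85
position: [0.5604, -0.1123, 0.002]
tcp_rot: [[-0.999, -0.037, -0.009], [-0.037, 0.999, -0.001], [0.009, -0.001, -1.0]]
wrist_force: [-6.6, 0.2, 6.0]
width: 0.584
gripper_force: 30.0
```

```bash
python3 - <<'E'
from h import *
plan(.5618,-.112,.003,92)
edges(range(186,250,12),6)
g=cv2.GaussianBlur(snapshot('wrist'),(5,5),0).astype(int).sum(2)//3
print([int(v) for v in g[150:300:5,256]])
E
```

```text
shift [-1.4  0.3 -1. ] turn 0.002 | az 92.1 pos [ 0.5604 -0.1123  0.002 ] t 29.85
186 [(157, 16), (161, 14)]
198 [(185, 7), (323, 8)]
210 [(183, 7), (325, 6)]
222 [(180, 7), (328, 8)]
234 [(171, 32), (177, 34), (331, 37), (337, 31)]
246 [(128, 41), (160, 33), (175, 34), (333, 35), (348, 32), (380, 39)]
[147, 144, 147, 149, 147, 142, 145, 146, 124, 122, 122, 122, 123, 123, 123, 122, 122, 122, 123, 122, 122, 122, 122, 123, 122, 123, 121, 52, 48, 56]
```

Tilt is about 60°; release.

Call:
apply_moves:
  rows: "0 0 0 0 -1;0 0 -1 0 -1;0 0 -2 0 -1;0 0 -2 0 -1;0 0 -20 0 -1;0 0 -50 0 -1;10 0 -90 0 -1;20 0 -130 0 -1;20 0 -160 0 -1;20 0 -160 0 -1"

```text
clock: 31.2
position: [0.5474, -0.1129, 0.166]
tcp_rot: [[-0.999, -0.037, 0.006], [-0.037, 0.999, -0.001], [-0.006, -0.001, -1.0]]
wrist_force: [0.4, -0.2, -0.8]
width: 1.004
gripper_force: 0.0
```

```bash
python3 - <<'E'
from h import *
plan(.5342,-.113,.0112,92)
g=cv2.GaussianBlur(snapshot('wrist'),(3,3),0).astype(int).sum(2)//3
for c in (235,256,275): print(c,[int(v) for v in g[120:180:2,c]])
edges([139,141,143,145,147,149,151,153],6)
E
```

```text
shift [ 14.1   0.5 154.7] turn 0.002 | az 92.1 pos [ 0.5474 -0.1129  0.166 ] t 31.2
235 [129, 128, 127, 126, 127, 126, 125, 125, 126, 125, 127, 127, 94, 69, 71, 73, 78, 120, 137, 160, 169, 169, 169, 170, 169, 169, 169, 169, 169, 169]
256 [130, 129, 128, 126, 125, 126, 129, 129, 130, 129, 128, 124, 93, 70, 72, 71, 76, 120, 139, 160, 168, 168, 168, 168, 169, 168, 168, 168, 169, 168]
275 [129, 129, 130, 129, 130, 133, 132, 130, 133, 133, 132, 128, 95, 69, 71, 71, 77, 122, 147, 167, 169, 168, 169, 168, 169, 168, 167, 168, 168, 168]
139 [(205, 9), (213, 9), (229, 12), (293, 15), (373, 9), (383, 9)]
141 [(229, 15), (293, 15)]
143 [(229, 14), (293, 13)]
145 [(229, 12), (281, 6), (292, 16)]
147 [(227, 25), (282, 15), (292, 16)]
149 [(225, 28), (283, 16), (292, 15)]
151 [(224, 28), (284, 15), (292, 14)]
153 [(223, 30), (286, 17), (292, 15)]
```

Same signature as before, so it's mouth-down. I'll grip it and carry it to the tray's middle place.

Call:
apply_moves:
  rows: "6 0 50 0 -1;12 0 100 0 -1;12 0 140 0 -1;12 0 152 0 -1;12 0 152 0 -1;12 0 152 0 1;12 0 152 0 1;12 0 152 0 1;12 0 152 0 1;12 0 152 0 1"

```text
clock: 32.55
position: [0.534, -0.1133, 0.0112]
tcp_rot: [[-0.999, -0.037, 0.001], [-0.037, 0.999, -0.0], [-0.001, -0.0, -1.0]]
wrist_force: [-0.6, -0.2, 5.5]
width: 0.586
gripper_force: 30.0
```

```bash
python3 - <<'E'
from h import *
o=get_obs();print(o['width'],o['gripper_force']); plan(.657,.046,.0195,2)
E
```

```text
0.5861453859098121 29.99764717184007
shift [-128.9  154.6   -8.2] turn 1.573 | az 92.1 pos [ 0.534  -0.1133  0.0112] t 32.55
```

Call:
apply_moves:
  rows: "0 0 -40 0 1;0 0 -85 0.1 1;-15 20 -85 0.27 1;-32 40 -85 0.45 1;-50 60 -85 0.63 1;-68 80 -85 0.81 1;-86 100 -85 0.99 1;-110 130 -85 1.17 1;-129 155 -85 1.35 1;-129 155 -85 1.53 1"

```text
clock: 33.8
position: [0.6577, 0.051, 0.0952]
tcp_rot: [[-0.077, 0.997, 0.001], [0.997, 0.077, 0.003], [0.003, 0.001, -1.0]]
wrist_force: [-0.5, 0.1, -0.5]
width: 0.586
gripper_force: 30.0
```

```bash
python3 - <<'E'
from h import *
plan(.657,.046,.0196,2)
E
```

```text
shift [-5.2 -1.1 75.6] turn 0.042 | az 4.4 pos [0.6577 0.051  0.0952] t 33.8
```

Call:
apply_moves:
  rows: "0 0 35 0.04 1;0 0 65 0.04 1;0 0 75.5 0.04 1;0 0 75.5 0.04 1;0 0 75.5 0.04 -0.45;0 0 75.5 0.04 -0.45;0 0 75.5 0.04 -0.45;0 0 30 0.04 -0.45;0 0 -20 0.04 -1;0 0 -80 0.04 -1"

```text
clock: 35.05
position: [0.6561, 0.0464, 0.1767]
tcp_rot: [[-0.038, 0.999, -0.002], [0.999, 0.038, -0.0], [-0.0, -0.002, -1.0]]
wrist_force: [1.3, 0.1, 0.1]
width: 0.929
gripper_force: 0.0
```

```bash
python3 - <<'E'
from h import *
plan(.460,-.186,.18,112)
im=snapshot('scene')[150:270,130:400]; im=cv2.resize(im,None,fx=2.9,fy=2.9,interpolation=cv2.INTER_CUBIC); cv2.imwrite('pics/s2.png',im[:,:,::-1])
E
```

```text
shift [-224.8 -204.8   -3. ] turn -1.917 | az 2.2 pos [0.6561 0.0464 0.1767] t 35.05
```

View pics/s2.png

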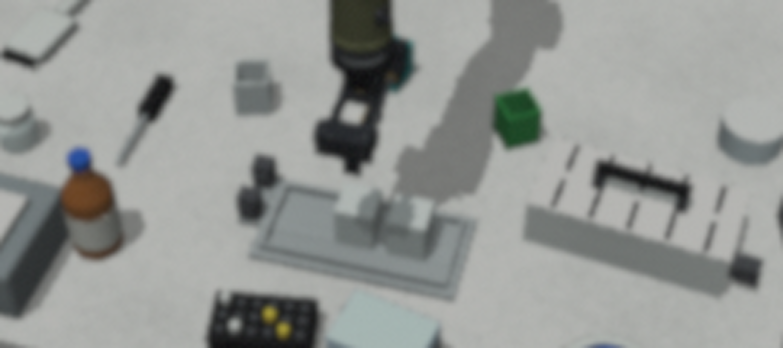

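The scene crop shows two vessels mouth-down inside the rim at (357,215) and (408,225). The third is still upright at (252,85). Next is v1.

Call:
apply_moves:
  rows: "-24 -22 -3 -0.18 -1;-48 -44 -3 -0.36 -1;-72 -66 -3 -0.54 -1;-96 -88 -3 -0.72 -1;-120 -110 -3 -0.9 -1;-144 -132 -3 -1.08 -1;-168 -154 -3 -1.26 -1;-192 -176 -3 -1.44 -1;-214 -195 -3 -1.62 -1;-225 -205 -3 -1.8 -1"

```text
clock: 36.35
position: [0.4592, -0.188, 0.1787]
tcp_rot: [[-0.964, -0.267, -0.001], [-0.267, 0.964, -0.001], [0.001, -0.001, -1.0]]
wrist_force: [0.9, 0.7, -0.5]
width: 0.995
gripper_force: 0.0
```

Call:
apply_moves:
  rows: "0 0 0 -0.117 -1;0 0 0 -0.117 -1;0 0 0 -0.117 -1;0 0 0 -0.117 -1;0 0 0 -0.117 -1;0 0 0 -0.117 -1;0 0 0 -0.117 -1;0 0 0 -0.117 -1;0 0 0 -0.117 -1;0 0 0 -0.117 -1"

```text
clock: 37.6
position: [0.4606, -0.1862, 0.1787]
tcp_rot: [[-0.927, -0.375, 0.0], [-0.375, 0.927, 0.0], [-0.0, 0.0, -1.0]]
wrist_force: [0.1, -0.1, 0.1]
width: 1.001
gripper_force: 0.0
```

```bash
python3 - <<'E'
from h import *
plan(.460,-.186,.0146,112); print(find('vessel1_mid','wrist'))
g=cv2.GaussianBlur(snapshot('wrist'),(3,3),0); print(find('vessel1_mid','wrist'))
gr=g.astype(int).sum(2)//3
for r in range(140,236,12): print(r,[int(v) for v in gr[r,200:312:4]])
E
```

```text
shift [  0.5   0.4 164.1] turn 0.0 | az 112.0 pos [ 0.4606 -0.1862  0.1787] t 37.6
[(0.6, [0.455, -0.185, 0.08], [258, 189])]
[]
140 [170, 170, 169, 170, 170, 168, 170, 168, 155, 127, 124, 127, 131, 129, 129, 123, 126, 126, 127, 126, 127, 124, 126, 127, 125, 130, 129, 124]
152 [170, 170, 170, 171, 170, 169, 162, 75, 73, 71, 72, 71, 72, 73, 71, 71, 70, 72, 70, 72, 73, 122, 126, 121, 161, 170, 171, 169]
164 [170, 169, 169, 170, 171, 170, 140, 96, 101, 135, 136, 136, 168, 169, 169, 169, 167, 165, 163, 120, 107, 137, 122, 125, 169, 170, 171, 169]
176 [169, 170, 169, 170, 170, 170, 138, 84, 116, 135, 136, 140, 170, 170, 171, 170, 170, 169, 170, 87, 134, 162, 126, 138, 170, 168, 169, 170]
188 [170, 169, 170, 170, 170, 170, 170, 83, 122, 134, 135, 135, 136, 135, 135, 135, 136, 136, 134, 74, 158, 147, 157, 171, 169, 170, 170, 170]
200 [170, 170, 170, 169, 171, 168, 171, 78, 73, 72, 73, 73, 72, 73, 73, 71, 71, 70, 72, 74, 167, 169, 170, 170, 169, 169, 170, 170]
212 [170, 169, 169, 170, 170, 169, 169, 153, 146, 142, 131, 124, 118, 112, 104, 96, 93, 86, 82, 98, 170, 169, 170, 170, 170, 169, 170, 170]
224 [170, 170, 170, 170, 170, 170, 170, 169, 170, 170, 170, 170, 170, 170, 170, 169, 170, 170, 170, 170, 170, 170, 170, 170, 170, 170, 170, 169]
```

Call:
apply_moves:
  rows: "0 -1 50 0 -1;0 -1 100 0 -1;0 -1 140 0 -1;0 -1 160 0 -1;0 -1 164 0 -1;0 -1 164 0 1;0 -1 164 0 1;0 -1 164 0 1;0 -1 164 0 1;0 -1 164 0 1"

```text
clock: 39.0
position: [0.4612, -0.1873, 0.0152]
tcp_rot: [[-0.927, -0.375, 0.001], [-0.375, 0.927, -0.0], [-0.001, -0.001, -1.0]]
wrist_force: [0.3, 0.1, 5.2]
width: 0.589
gripper_force: 29.6
```

```bash
python3 - <<'E'
from h import *
plan(.5718,-.1125,.0877,92.1)
E
```

```text
shift [-130.6   27.9  -72.4] turn 0.347 | az 112.0 pos [ 0.4612 -0.1873  0.0152] t 39.0
```

Call:
apply_moves:
  rows: "0 0 -40 0 1;0 0 -73 0.05 1;-20 4 -73 0.1 1;-45 9 -73 0.16 1;-70 14 -73 0.22 1;-95 20 -73 0.28 1;-120 25 -73 0.347 1;-131 28 -73 0.347 1;-131 28 -73 0.347 1;-131 28 -73 0.347 1"

```text
clock: 40.25
position: [0.5705, -0.1132, 0.0874]
tcp_rot: [[-0.999, -0.037, -0.002], [-0.037, 0.999, -0.001], [0.002, -0.001, -1.0]]
wrist_force: [0.5, 0.1, -0.7]
width: 0.593
gripper_force: 29.6
```

Call:
apply_moves:
  rows: "-2 0 25 0 1;4 0 30 0 1;8 0 35 0 1;11 0 41 0 1;14 0 47 0 1;15 0 54 0 1;15 0 61 0 1;13 0 70 0 1;8 0 79 0 1;8 0 79 0 1"

```text
clock: 41.5
position: [0.5627, -0.1129, 0.0101]
tcp_rot: [[-0.999, -0.037, -0.002], [-0.037, 0.999, -0.002], [0.002, -0.002, -1.0]]
wrist_force: [-6.1, 0.7, 21.2]
width: 0.591
gripper_force: 30.0
```

Call:
apply_moves:
  rows: "4 0 -20 0 1;2 0 -42 0 1;-7 0 -42 0 1;-7 0 -25 0 1;-7 0 -19 0 1;-7 0 -13 0 1;-8 0 -8 0 1;-11 0 -3 0 1;-14 0 1 0 1;-16 0 3 0 1"

```text
clock: 42.75
position: [0.575, -0.1123, 0.0038]
tcp_rot: [[-0.999, -0.037, -0.01], [-0.037, 0.999, -0.002], [0.01, -0.001, -1.0]]
wrist_force: [-9.5, -1.1, 10.2]
width: 0.588
gripper_force: 30.0
```

```bash
python3 - <<'E'
from h import *
plan(.5750,-.1122,.0034,92)
edges([150,170,190,210],10)
g=cv2.GaussianBlur(snapshot('wrist'),(3,3),0).astype(int).sum(2)//3
print([int(v) for v in g[60:300:6,256]])
E
```

```text
shift [-0.   0.1  0.4] turn 0.002 | az 92.1 pos [ 0.575  -0.1123  0.0038] t 42.75
150 [(184, 10), (194, 12), (197, 20), (312, 21), (325, 12)]
170 [(176, 10), (189, 12), (199, 24), (310, 21), (320, 13), (332, 12)]
190 [(169, 11), (182, 12), (201, 22), (307, 24), (326, 13), (340, 11)]
210 [(161, 10), (176, 11), (204, 22), (305, 24), (333, 12), (347, 10)]
[184, 184, 185, 175, 143, 142, 138, 143, 145, 145, 144, 144, 146, 143, 116, 138, 138, 139, 138, 138, 138, 139, 138, 138, 138, 137, 138, 114, 107, 138, 137, 138, 137, 137, 137, 138, 137, 136, 46, 53]
```

Same state again; release and measure.

Call:
apply_moves:
  rows: "3 0 -2 0 -1;4 0 -4 0 -1;4 0 -4 0 -1;4 0 -4 0 -1;4 0 -20 0 -1;4 0 -50 0 -1;10 0 -90 0 -1;20 0 -130 0 -1;20 0 -160 0 -1;20 0 -160 0 -1"

```text
clock: 44.1
position: [0.5616, -0.1126, 0.169]
tcp_rot: [[-0.999, -0.037, 0.006], [-0.037, 0.999, -0.001], [-0.006, -0.001, -1.0]]
wrist_force: [0.6, -0.1, -0.3]
width: 0.999
gripper_force: 0.0
```

```bash
python3 - <<'E'
from h import *
plan(.5343,-.1124,.0053,92)
g=cv2.GaussianBlur(snapshot('wrist'),(3,3),0).astype(int).sum(2)//3
for c in (240,256,275): print(c,[int(v) for v in g[112:180:2,c]])
edges([130,132,134,138,142],6)
E
```

```text
shift [ 28.3   1.3 163.5] turn 0.002 | az 92.1 pos [ 0.5616 -0.1126  0.169 ] t 44.1
240 [125, 126, 123, 125, 126, 126, 127, 120, 126, 128, 128, 133, 137, 156, 145, 133, 134, 133, 134, 158, 167, 166, 166, 166, 167, 166, 167, 167, 167, 167, 167, 167, 167, 167]
256 [124, 123, 125, 128, 129, 128, 126, 123, 129, 128, 128, 134, 137, 156, 147, 133, 133, 134, 136, 158, 167, 166, 168, 166, 166, 168, 166, 167, 168, 167, 167, 166, 167, 167]
275 [127, 131, 132, 129, 131, 131, 131, 127, 130, 133, 130, 134, 138, 158, 147, 134, 135, 134, 137, 159, 168, 167, 167, 168, 167, 167, 167, 167, 167, 166, 167, 166, 167, 167]
130 [(203, 15), (226, 12), (231, 20), (277, 19), (282, 13), (291, 16), (328, 14), (346, 9), (348, 9), (385, 6)]
132 [(203, 10), (204, 10), (224, 13), (231, 21), (277, 21), (284, 12), (291, 13), (327, 14), (344, 12), (348, 14), (384, 13)]
134 [(205, 14), (215, 11), (218, 12), (290, 15), (335, 8), (337, 7), (348, 14), (372, 12), (375, 9), (384, 15)]
138 [(205, 9), (213, 9), (222, 12), (286, 8), (290, 15), (377, 7), (380, 8)]
142 [(222, 12), (286, 9), (290, 15)]
```

Same pose as v3, so I'll repeat the sequence.

Call:
apply_moves:
  rows: "12 0 50 0 -1;26 0 100 0 -1;26 0 140 0 -1;26 0 158 0 -1;26 0 161 0 -1;26 0 161 0 1;26 0 161 0 1;26 0 161 0 1;26 0 161 0 1;26 0 161 0 1"

```text
clock: 45.45
position: [0.5342, -0.1135, 0.0053]
tcp_rot: [[-0.999, -0.037, 0.001], [-0.037, 0.999, -0.0], [-0.001, -0.0, -1.0]]
wrist_force: [-0.6, -1.3, 4.4]
width: 0.589
gripper_force: 30.0
```

Call:
apply_moves:
  rows: "0 0 -30 0 1;0 0 -60 0 1;-15 0 -62 0 1;-28 0 -58 0 1;-28 0 -50 0 1;-26 0 -41 0 1;-24 0 -35 0 1;-23 0 -29 0 1;-21 0 -22 0 1;-20 0 -14 0 1"

```text
clock: 46.7
position: [0.5546, -0.1127, 0.0198]
tcp_rot: [[-0.999, -0.037, 0.003], [-0.037, 0.999, -0.0], [-0.003, -0.001, -1.0]]
wrist_force: [-2.5, -0.8, 11.1]
width: 0.585
gripper_force: 30.0
```

Call:
apply_moves:
  rows: "-1 0 3 0 1;-2 0 6 0 1;-4 0 9 0 1;-6 0 12 0 1;-8 0 14 0 1;-10 0 15 0 1;-12 0 16 0 1;-12 0 16 0 1;-12 0 16 0 1;-12 0 16 0 1"

```text
clock: 47.95
position: [0.5607, -0.1126, 0.002]
tcp_rot: [[-0.999, -0.037, -0.009], [-0.037, 0.999, -0.001], [0.009, -0.001, -1.0]]
wrist_force: [-7.7, 0.8, 6.9]
width: 0.588
gripper_force: 30.0
```

```bash
python3 - <<'E'
from h import *
plan(.5618,-.112,.003,92)
edges(range(186,250,12),6)
g=cv2.GaussianBlur(snapshot('wrist'),(5,5),0).astype(int).sum(2)//3
print([int(v) for v in g[150:300:5,256]])
E
```

```text
shift [-1.1  0.5 -1. ] turn 0.002 | az 92.1 pos [ 0.5607 -0.1126  0.002 ] t 47.95
186 [(157, 14), (162, 15)]
198 [(158, 15), (162, 13), (185, 8), (323, 7)]
210 [(183, 7)]
222 [(180, 7), (328, 9)]
234 [(171, 34), (177, 35), (331, 33), (337, 31)]
246 [(128, 40), (160, 33), (175, 34), (333, 33), (348, 31), (380, 38)]
[145, 143, 146, 147, 144, 142, 145, 141, 121, 122, 121, 120, 122, 120, 121, 121, 121, 120, 121, 120, 121, 121, 121, 121, 121, 120, 121, 48, 46, 56]
```

Call:
apply_moves:
  rows: "0 0 0 0 -1;0 0 -1 0 -1;0 0 -2 0 -1;0 0 -2 0 -1;0 0 -20 0 -1;0 0 -50 0 -1;10 0 -90 0 -1;20 0 -130 0 -1;20 0 -160 0 -1;20 0 -160 0 -1"

```text
clock: 49.3
position: [0.5476, -0.1132, 0.166]
tcp_rot: [[-0.999, -0.037, 0.006], [-0.037, 0.999, -0.001], [-0.006, -0.001, -1.0]]
wrist_force: [0.4, -1.0, 0.1]
width: 0.996
gripper_force: 0.0
```

```bash
python3 - <<'E'
from h import *
plan(.5342,-.113,.0112,92)
g=cv2.GaussianBlur(snapshot('wrist'),(3,3),0).astype(int).sum(2)//3
for c in (235,256,275): print(c,[int(v) for v in g[120:180:2,c]])
edges([145,149,153],6)
E
```

```text
shift [ 14.3   0.8 154.7] turn 0.002 | az 92.1 pos [ 0.5476 -0.1132  0.166 ] t 49.3
235 [125, 125, 124, 125, 126, 124, 123, 123, 123, 123, 124, 115, 74, 68, 69, 72, 100, 130, 146, 165, 166, 166, 166, 167, 166, 167, 168, 167, 166, 165]
256 [126, 127, 125, 124, 123, 123, 127, 127, 128, 127, 125, 110, 74, 68, 69, 69, 100, 132, 145, 165, 167, 166, 166, 165, 166, 166, 167, 166, 165, 166]
275 [126, 125, 128, 128, 129, 132, 130, 128, 130, 130, 128, 108, 71, 68, 69, 69, 101, 132, 145, 165, 166, 166, 165, 166, 166, 166, 166, 166, 166, 166]
145 [(227, 22), (282, 12), (293, 15)]
149 [(225, 29), (284, 16), (292, 15)]
153 [(222, 25), (287, 13), (292, 14)]
```

Mouth-down again. I'll carry it to the −y place.

Call:
apply_moves:
  rows: "6 0 50 0 -1;12 0 100 0 -1;12 0 140 0 -1;12 0 152 0 -1;12 0 152 0 -1;12 0 152 0 1;12 0 152 0 1;12 0 152 0 1;12 0 152 0 1;12 0 152 0 1"

```text
clock: 50.65
position: [0.5342, -0.1136, 0.0112]
tcp_rot: [[-0.999, -0.037, 0.001], [-0.037, 0.999, -0.0], [-0.001, -0.0, -1.0]]
wrist_force: [-1.0, -0.9, 4.4]
width: 0.592
gripper_force: 30.0
```

Call:
apply_moves:
  rows: "0 0 -40 0 1;0 0 -85 0.1 1;-15 12 -85 0.27 1;-32 24 -85 0.45 1;-50 36 -85 0.63 1;-68 48 -85 0.81 1;-86 60 -85 0.99 1;-110 74 -85 1.17 1;-128 86 -85 1.35 1;-128 86 -85 1.53 1"

```text
clock: 51.9
position: [0.6596, -0.0202, 0.0952]
tcp_rot: [[-0.075, 0.997, 0.001], [0.997, 0.075, 0.002], [0.002, 0.001, -1.0]]
wrist_force: [-0.4, 1.2, -0.5]
width: 0.586
gripper_force: 30.0
```

```bash
python3 - <<'E'
from h import *
plan(.6585,-.0225,.0196,2)
E
```

```text
shift [-2.3 -1.4 75.6] turn 0.04 | az 4.3 pos [ 0.6596 -0.0202  0.0952] t 51.9
```

Call:
apply_moves:
  rows: "0 0 35 0.04 1;0 0 65 0.04 1;0 0 75.5 0.04 1;0 0 75.5 0.04 1;0 0 75.5 0.04 -0.45;0 0 75.5 0.04 -0.45;0 0 75.5 0.04 -0.45;0 0 30 0.04 -0.45;0 0 -30 0.04 -1;0 0 -90 0.04 -1"

```text
clock: 53.15
position: [0.6584, -0.0227, 0.1875]
tcp_rot: [[-0.038, 0.999, -0.0], [0.999, 0.038, 0.0], [0.0, -0.0, -1.0]]
wrist_force: [1.0, 0.0, -0.2]
width: 0.93
gripper_force: 0.0
```

```bash
python3 - <<'E'
from h import *
plan(.545,.388,.25,175); print(np.round(get_obs()['joint_positions'],2))
im=snapshot('scene')[150:270,130:400]; im=cv2.resize(im,None,fx=2.9,fy=2.9,interpolation=cv2.INTER_CUBIC); cv2.imwrite('pics/s3.png',im[:,:,::-1])
E
```

```text
shift [414.8 -97.7 -62.4] turn -3.016 | az 2.2 pos [ 0.6584 -0.0227  0.1875] t 53.15
[-0.06  0.79  0.04  1.51 -0.04  0.84  0.03]
```

View pics/s3.png

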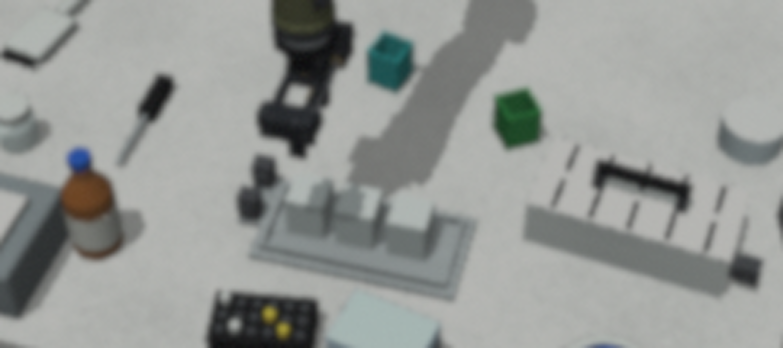

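All three vessels stand mouth-down inside the rim, at crop positions (308,208), (357,215) and (410,225). Next, the cover.

Call:
apply_moves:
  rows: "20 -5 -30 -0.17 -1;65 -15 -62 -0.34 -1;110 -25 -62 -0.51 -1;155 -35 -62 -0.68 -1;200 -46 -62 -0.85 -1;245 -57 -62 -1.02 -1;290 -68 -62 -1.19 -1;335 -79 -62 -1.36 -1;380 -90 -62 -1.53 -1;415 -98 -62 -1.7 -1"

```text
clock: 54.45
position: [0.5437, 0.3904, 0.2477]
tcp_rot: [[-0.985, -0.173, -0.0], [-0.173, 0.985, 0.001], [0.0, 0.001, -1.0]]
wrist_force: [0.6, -0.3, -0.1]
width: 1.002
gripper_force: 0.0
```

Call:
apply_moves:
  rows: "0 0 0 -0.17 -1;0 0 0 -0.34 -1;0 0 0 -0.51 -1;0 0 0 -0.68 -1;0 0 0 -0.85 -1;0 0 0 -1.02 -1;0 0 0 -1.19 -1;0 0 0 -1.33 -1;0 0 0 -1.33 -1;0 0 0 -1.33 -1"

```text
clock: 55.7
position: [0.5449, 0.3881, 0.2476]
tcp_rot: [[-0.076, -0.997, 0.0], [-0.997, 0.076, -0.0], [0.0, -0.0, -1.0]]
wrist_force: [-0.2, -0.1, -0.1]
width: 1.002
gripper_force: 0.0
```

```bash
python3 - <<'E'
from h import *
plan(.545,.388,.25,176); print(np.round(get_obs()['joint_positions'],2))
save('wrist','h1.png'); print(find('cover_handle','wrist'))
E
```

```text
shift [ 0.1 -0.1 -2.4] turn -0.006 | az 175.6 pos [0.5449 0.3881 0.2476] t 55.7
[-0.33  0.83 -0.75  1.39  0.58  1.15  1.91]
[(0.64, [0.545, 0.364, 0.076], [253, 151])]
```

View pics/h1.png

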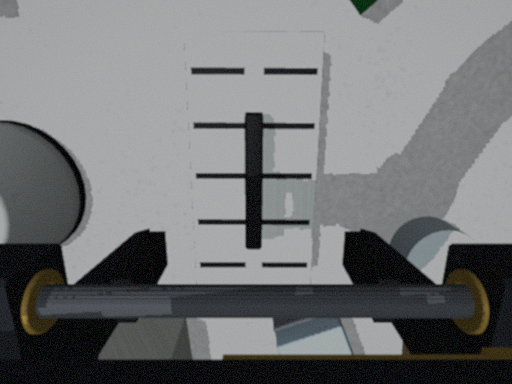

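The handle runs from (254,113) to (254,249), in line with the tool.

```bash
python3 - <<'E'
from h import *
a=px2w('wrist',(254,113),.118);b=px2w('wrist',(254,249),.118);c=(a+b)/2;print(a,b,c,np.linalg.norm(a-b),np.degrees(np.arctan2(a[1]-b[1],a[0]-b[0])))
plan(c[0],c[1],.110-.0187,None)
E
```

```text
[0.54085032 0.32658247 0.118     ] [0.55021577 0.4508066  0.118     ] [0.54553305 0.38869453 0.118     ] 0.1245766727422397 -94.3114609845644
shift [ -0.6  -0.6 156.5] turn -0.0 | az 175.7 pos [0.5449 0.3882 0.2478] t 55.8
```

```bash
python3 - <<'E'
from h import *
plan(.70,.04,.28,92)
E
```

```text
shift [ 335.6 -180.8  -32.1] turn 1.461 | az 175.7 pos [0.5449 0.3882 0.2478] t 55.8
```

Call:
apply_moves:
  rows: "37 -20 -10 0.16 -1;74 -40 -20 0.32 -1;112 -60 -32 0.49 -1;149 -80 -32 0.65 -1;186 -100 -32 0.81 -1;224 -120 -32 0.97 -1;261 -140 -32 1.14 -1;298 -160 -32 1.3 -1;336 -181 -32 1.461 -1;336 -181 -32 1.461 -1"

```text
clock: 57.05
position: [0.702, 0.0342, 0.2794]
tcp_rot: [[-1.0, -0.027, 0.001], [-0.027, 1.0, -0.004], [-0.001, -0.004, -1.0]]
wrist_force: [-0.3, 0.1, -0.4]
width: 1.001
gripper_force: 0.0
```

```bash
python3 - <<'E'
from h import *
plan(.70,.04,.28,92)
save('wrist','t1.png'); snapshot('wrist'); cv2.imwrite('pics/t2.png',snapshot('wrist')[:,:,::-1]); print(get_obs()['position'])
E
```

```text
shift [ 1.9  5.8 -0.7] turn -0.008 | az 91.6 pos [0.702  0.0342 0.2794] t 57.05
[0.70027239 0.04148521 0.27978995]
```

View pics/t2.png

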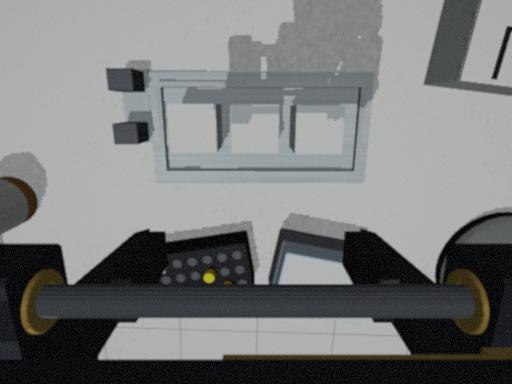

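The view shows the tray at columns 152–375 and rows 71–182, with three mouth-down vessels inside and the knuckles at (125,80) and (130,132). I'll fit the tray outline to this picture by distance transform.

```bash
cat > fit.py <<'E'
from h import *
from scipy.optimize import minimize
im=cv2.imread('pics/t2.png'); o=get_obs()
E=cv2.Canny(cv2.GaussianBlur(im,(3,3),0),20,60); D=np.minimum(cv2.distanceTransform(255-E,cv2.DIST_L2,5),5)
T,K=camT('wrist',o)
def rect(x0,x1,y0,y1,z): 
    c=np.array([(x0,y0,z),(x1,y0,z),(x1,y1,z),(x0,y1,z),(x0,y0,z)]); return np.vstack([np.linspace(c[i],c[i+1],60) for i in range(4)])
M=np.vstack([rect(-.07,.07,-.14,.14,.008),rect(-.052,.052,-.122,.122,.018),rect(-.058,.058,-.128,.128,.018),rect(-.07,-.046,-.172,-.144,.05),rect(-.01,.014,-.172,-.144,.05)])
def proj(p):
    c,s=np.cos(p[2]),np.sin(p[2]); W=np.c_[p[0]+c*M[:,0]-s*M[:,1],p[1]+s*M[:,0]+c*M[:,1],M[:,2]]
    a=(W-T[:3,3])@T[:3,:3]; return np.c_[K[0,0]*a[:,0]/-a[:,2]+K[0,2],K[1,1]*a[:,1]/a[:,2]+K[1,2]]
def cost(p):
    q=proj(p).astype(np.float32); return float(cv2.remap(D,q[:,0][None],q[:,1][None],cv2.INTER_LINEAR).mean())
best=min((minimize(cost,[.657+dx,.049+dy,.036],method='Nelder-Mead',options=dict(initial_simplex=np.array([.657+dx,.049+dy,.036])+np.array([[0,0,0],[.004,0,0],[0,.004,0],[0,0,.01]]))) for dx in (-.004,0,.004) for dy in (-.004,0,.004)),key=lambda r:r.fun)
print(best.x,best.fun); q=proj(best.x)
n=240
for i,l in enumerate(['plate','rimin','rimout','k1','k2']): print(l,cost and np.mean(cv2.remap(D,q[i*n:(i+1)*n,0].astype(np.float32)[None],q[i*n:(i+1)*n,1].astype(np.float32)[None],1)).round(2), q[i*n].round(1),q[i*n+120].round(1))
E
python3 fit.py; python3 - <<'E'
import sys; sys.path.insert(0,'.')
from h import *
im=cv2.imread('pics/t2.png').astype(float).mean(2)
for r in (120,): 
    d=np.diff(im[r]); print(r,[(int(i),int(d[i])) for i in np.where(abs(d)>12)[0] if 100<i<390])
for c in (225,284,360): 
    d=np.diff(im[:,c]); print(c,[(int(i),int(d[i])) for i in np.where(abs(d)>12)[0] if 50<i<200])
E
```

```text
[0.66208778 0.04843223 0.03794472] 1.2321295738220215
plate 0.73 [146.8  71.9] [363.8 182.6]
rimin 0.51 [160.3  86.8] [353.8 170.9]
rimout 3.99 [154.9  81.6] [358.  175.4]
k1 0.34 [105.4  68. ] [133.   90.8]
k2 0.58 [111.9 123.6] [138.2 144.5]
120 [(124, -13), (127, -25), (128, -14), (151, 17), (152, 32), (162, -50), (163, -22), (164, 25), (165, 28), (166, 34), (167, 12), (215, -44), (216, -51), (217, -18), (220, 15), (221, 20), (228, 16), (229, 18), (249, 15), (278, -32), (279, -21), (281, 13), (282, 22), (283, 14), (288, -18), (289, -33), (290, -30), (294, 48), (295, 44), (296, 13), (333, -13), (336, 13), (355, -44), (356, -30), (357, 38), (358, 32)]
225 [(70, -18), (78, -12), (79, -19), (136, 14), (137, 21), (167, -28), (168, -38), (169, 25), (170, 40), (171, 12)]
284 [(87, 20), (89, -20), (94, 12), (95, 21), (166, -22), (167, -19), (168, -14), (170, 36), (171, 21)]
360 [(86, -31), (89, 12), (106, 18), (182, 13)]
```

```bash
python3 - <<'E'
from h import *
snapshot('wrist'); snapshot('wrist'); o=get_obs(); cv2.imwrite('pics/t2.png',snapshot('wrist')[:,:,::-1]); print(o['position'],get_obs()['position'])
E
python3 fit.py; python3 -c "
from h import *
plan(.5455,.3887,.2,175.7)"
```

```text
[0.70019285 0.04194715 0.27990916] [0.70027411 0.04175975 0.2799275 ]
[0.6621425  0.04669386 0.03753077] 1.2703481912612915
plate 0.84 [145.4  71.6] [362.3 182.6]
rimin 0.39 [158.8  86.6] [352.3 171. ]
rimout 4.03 [153.5  81.4] [356.5 175.5]
k1 0.4 [103.8  67.7] [131.4  90.6]
k2 0.7 [110.3 123.3] [136.6 144.3]
shift [141.1 352.6  80.4] turn -1.457 | az 92.2 pos [0.7003 0.0418 0.2799] t 57.35
```

The x estimate differs by 5 mm between views, so I'll take a second fit with the tool turned as it will be at release. That way the lateral error is small.

Call:
apply_moves:
  rows: "4 -4 -2 0.17 -1;8 -8 -4 0.35 -1;13 -12 -6 0.52 -1;17 -16 -8 0.7 -1;22 -20 -10 0.87 -1;26 -24 -12 1.05 -1;31 -28 -14 1.22 -1;35 -32 -16 1.4 -1;39 -34 -20 1.573 -1;39 -34 -20 1.573 -1"

```text
clock: 58.6
position: [0.6628, 0.0055, 0.3002]
tcp_rot: [[-0.037, 0.999, 0.001], [0.999, 0.037, 0.0], [0.0, 0.001, -1.0]]
wrist_force: [-0.5, 0.2, 0.3]
width: 1.002
gripper_force: 0.0
```

```bash
python3 - <<'E'
from h import *
for i in range(6): snapshot('wrist')
o=get_obs(); cv2.imwrite('pics/t2.png',snapshot('wrist')[:,:,::-1]); print(o['position'],get_obs()['position'])
E
python3 fit.py; python3 -c "
from h import *
plan(.5455,.3887,.2,175.7)"
```

```text
[0.66295857 0.00469746 0.29949674] [0.6629843  0.00460214 0.2995177 ]
[0.66129233 0.04755638 0.03752591] 1.0641090869903564
plate 0.69 [206.8 223.1] [311.2   8.7]
rimin 0.66 [217.9 213.6] [297.1  23. ]
rimout 3.31 [213.9 217.6] [302.2  17.5]
k1 0.41 [203.3 256.1] [220.3 237. ]
k2 0.26 [247.3 256. ] [265.1 237. ]
shift [ 388.  -103.9   99.7] turn -3.031 | az 2.0 pos [0.663  0.0046 0.2995] t 58.95
```

Both fits agree within 1 mm: tray at (0.6615, 0.0472), yaw 2.15°. Now back to the cover.

Call:
apply_moves:
  rows: "40 -10 10 -0.17 -1;80 -21 20 -0.34 -1;120 -32 30 -0.51 -1;160 -43 40 -0.68 -1;200 -54 50 -0.85 -1;240 -64 50 -1.02 -1;280 -75 50 -1.19 -1;320 -86 50 -1.36 -1;360 -96 50 -1.53 -1;388 -104 50 -1.7 -1"

```text
clock: 60.2
position: [0.5449, 0.3909, 0.2498]
tcp_rot: [[-0.985, -0.17, -0.0], [-0.17, 0.985, 0.001], [0.0, 0.001, -1.0]]
wrist_force: [0.1, -0.8, -1.4]
width: 1.0
gripper_force: 0.0
```

Call:
apply_moves:
  rows: "0 0 0 -0.17 -1;0 0 0 -0.34 -1;0 0 0 -0.51 -1;0 0 0 -0.68 -1;0 0 0 -0.85 -1;0 0 0 -1.02 -1;0 0 0 -1.19 -1;0 0 0 -1.331 -1;0 0 0 -1.331 -1;0 0 0 -1.331 -1"

```text
clock: 61.45
position: [0.546, 0.3886, 0.2497]
tcp_rot: [[-0.079, -0.997, -0.0], [-0.997, 0.079, 0.0], [-0.0, 0.0, -1.0]]
wrist_force: [-0.7, 1.0, -0.3]
width: 0.996
gripper_force: 0.0
```

```bash
python3 - <<'E'
from h import *
for i in range(3): snapshot('wrist')
plan(.5455,.3887,.0913,175.7)
g=snapshot('wrist').astype(int).mean(2)
for r in (125,150,200,230): print(r,[i for i in range(200,310) if g[r,i]<60][::100] , (g[r,200:310]<60).sum(), np.where(g[r,200:310]<60)[0][[0,-1]]+200)
c=np.where(g[80:280,254]<60)[0]+80; print(c[[0,-1]],len(c))
E
```

```text
shift [ -0.    0.4 158.5] turn -0.003 | az 175.6 pos [0.5459 0.3887 0.2498] t 61.6
125 [200, 300] 110 [200 309]
150 [247] 16 [247 262]
200 [247] 16 [247 262]
230 [247] 15 [247 261]
[112 246] 135
```

Call:
apply_moves:
  rows: "0 0 50 0 -1;0 0 100 0 -1;0 0 140 0 -1;0 0 157 0 -1;0 0 158 0 -1;0 0 158 0 1;0 0 158 0 1;0 0 158 0 1;0 0 158 0 1;0 0 158 0 1"

```text
clock: 62.9
position: [0.5459, 0.3887, 0.0919]
tcp_rot: [[-0.077, -0.997, 0.0], [-0.997, 0.077, 0.0], [-0.0, -0.0, -1.0]]
wrist_force: [0.6, -0.8, -0.5]
width: 0.457
gripper_force: 0.0
```

Call:
apply_moves:
  rows: "0 0 -10 0 1;0 0 -25 0 1;0 0 -45 0 1;0 0 -65 0 1;0 0 -85 0 1;0 0 -105 0 1;0 0 -115 0 1;0 0 -115 0 1;0 0 -115 0 1;0 0 -115 0 1"

```text
clock: 64.15
position: [0.5455, 0.3883, 0.2058]
tcp_rot: [[-0.076, -0.997, -0.001], [-0.997, 0.076, -0.001], [0.001, 0.001, -1.0]]
wrist_force: [-1.4, -0.1, -0.0]
width: 0.002
gripper_force: 0.0
```

```bash
python3 - <<'E'
from h import *
o=get_obs();print(o['width'],o['gripper_force'],o['wrist_force'],o['moment']); plan(.6615,.0472,.25,2.15)
E
```

```text
0.002364417899861177 0.0 [-1.38438883 -0.0675855  -0.00355132] [0.12811156 0.08524424 0.01067536]
shift [ 331.3 -141.6  -44. ] turn 3.028 | az 175.6 pos [0.5455 0.3883 0.2058] t 64.15
```

The fingers needed more rows to close on the narrow bar, so the cover was left untouched. Repeat with longer closing.

Call:
apply_moves:
  rows: "0 0 0 0 -1;0 0 0 0 -1;0 0 0 0 -1;0 0 0 0 -1;0 0 0 0 -1;0 0 0 0 -1;0 0 40 0 -0.5;0 0 80 0 -0.2;0 0 105 0 -0.2;0 0 115 0 -0.2"

```text
clock: 65.4
position: [0.5453, 0.388, 0.0901]
tcp_rot: [[-0.076, -0.997, -0.002], [-0.997, 0.076, -0.002], [0.002, 0.002, -1.0]]
wrist_force: [0.7, -0.9, 0.4]
width: 0.602
gripper_force: 0.0
```

Call:
apply_moves:
  rows: "0 0 0 0 1;0 0 0 0 1;0 0 0 0 1;0 0 0 0 1;0 0 0 0 1;0 0 0 0 1;0 0 0 0 1;0 0 0 0 1;0 0 0 0 1;0 0 0 0 1"

```text
clock: 66.65
position: [0.5462, 0.389, 0.0925]
tcp_rot: [[-0.077, -0.997, 0.001], [-0.997, 0.077, 0.001], [-0.001, -0.001, -1.0]]
wrist_force: [-0.1, -0.8, 5.4]
width: 0.174
gripper_force: 30.0
```

```bash
python3 - <<'E'
from h import *
o=get_obs();print(o['width'],o['gripper_force'],o['wrist_force'],o['moment']); plan(.6615,.0472,.25,2.15)
E
```

```text
0.17379359198735073 29.99816805124283 [-0.11541984 -0.77408369  5.4141592 ] [-0.08130733  0.12104815 -0.08103745]
shift [ 331.8 -141.3 -157.6] turn 3.027 | az 175.6 pos [0.5462 0.389  0.0925] t 66.65
```

Call:
apply_moves:
  rows: "0 0 -5 0 1;0 0 -18 0 1;0 0 -36 0 1;0 0 -56 0 1;0 0 -76 0 1;0 0 -96 0 1;0 0 -114 0 1;0 0 -130 0 1;0 0 -140 0 1;0 0 -140 0 1"

```text
clock: 67.9
position: [0.5461, 0.389, 0.2325]
tcp_rot: [[-0.077, -0.997, 0.001], [-0.997, 0.077, 0.001], [-0.001, -0.001, -1.0]]
wrist_force: [0.6, 0.1, -7.0]
width: 0.178
gripper_force: 30.0
```

Call:
apply_moves:
  rows: "15 -6 0 0.04 1;45 -19 0 0.14 1;85 -36 0 0.28 1;125 -53 0 0.44 1;165 -70 0 0.6 1;205 -87 0 0.76 1;245 -104 0 0.92 1;280 -119 0 1.08 1;310 -132 0 1.24 1;332 -141 0 1.4 1"

```text
clock: 69.15
position: [0.6607, 0.0427, 0.2306]
tcp_rot: [[-0.996, -0.084, -0.002], [-0.084, 0.996, -0.002], [0.002, -0.002, -1.0]]
wrist_force: [-0.7, 0.7, -5.5]
width: 0.178
gripper_force: 30.0
```

Call:
apply_moves:
  rows: "0 0 0 0.15 1;0 0 0 0.32 1;0 0 0 0.49 1;0 0 0 0.66 1;0 0 0 0.83 1;0 0 0 1.0 1;0 0 0 1.17 1;0 0 0 1.34 1;0 0 0 1.5 1;0 0 0 1.6 1"

```text
clock: 70.4
position: [0.6601, 0.0459, 0.2307]
tcp_rot: [[-0.059, 0.998, -0.002], [0.998, 0.059, -0.0], [-0.0, -0.002, -1.0]]
wrist_force: [0.2, 0.7, -6.4]
width: 0.176
gripper_force: 30.0
```

```bash
python3 - <<'E'
from h import *
for i in range(4): snapshot('scene')
o=get_obs();print(o['width'],o['gripper_force'],o['wrist_force'],o['moment'],np.round(o['joint_positions'],2)); plan(.6615,.0472,.2,2.15)
E
```

```text
0.17666416035611648 30.010076835751534 [-0.58548753  0.011395   -6.83599832] [-0.03072381  0.09426665  0.12191462] [-0.14  0.75  0.    1.46 -0.    0.94 -0.07]
shift [ 0.9  1.1 31.1] turn 0.028 | az 3.8 pos [0.6605 0.0462 0.2311] t 70.6
```

```bash
python3 - <<'E'
from h import *
im=snapshot('wrist'); g=cv2.GaussianBlur(im,(3,3),0).astype(float).mean(2)
for r in (30,70,110,150,190,220):
    d=np.diff(g[r]); print(r,[(int(i),int(d[i])) for i in np.where((abs(d)>14)&(abs(d)>=abs(np.roll(d,1)))&(abs(d)>=abs(np.roll(d,-1))))[0] if 90<i<420])
for c in (200,225,254,283,308):
    d=np.diff(g[:,c]); print('c',c,[(int(i),int(d[i])) for i in np.where((abs(d)>14)&(abs(d)>=abs(np.roll(d,1)))&(abs(d)>=abs(np.roll(d,-1))))[0] if i<240])
E
```

```text
30 [(126, -60), (233, 59), (274, -50), (381, 57), (391, -16)]
70 [(387, -17), (398, -39)]
110 [(385, -43), (402, 14)]
150 [(233, -49), (273, 54), (405, 34)]
190 [(234, -52), (273, 55), (375, -63)]
220 [(235, -56), (272, 58), (373, -62), (395, 19), (406, -20), (414, 19)]
c 200 [(26, -54), (40, 54), (137, -55), (147, 52), (229, -51), (238, 53)]
c 225 [(26, -54), (40, 52), (136, -49), (147, 54), (229, -53)]
c 254 [(116, -50)]
c 283 [(26, -52), (39, 58), (136, -52), (147, 57), (229, -54)]
c 308 [(26, -57), (39, 58), (136, -54), (147, 54), (229, -55), (238, 55)]
```

Call:
apply_moves:
  rows: "0 1 20 0.014 1;0 1 45 0.028 1;0 1 70 0.028 1;0 1 90 0.028 1;0 1 102 0.028 1;0 1 107 0.028 1;0 1 107 0.028 1;0 1 107 0.028 1;0 1 107 0.028 1;0 1 107 0.028 1"

```text
clock: 71.9
position: [0.6622, 0.047, 0.1251]
tcp_rot: [[-0.037, 0.999, 0.001], [0.999, 0.037, 0.0], [0.0, 0.001, -1.0]]
wrist_force: [0.5, 0.9, -6.0]
width: 0.176
gripper_force: 30.0
```

```bash
python3 - <<'E'
from h import *
o=get_obs();print(o['wrist_force'],o['moment']); plan(.6615,.0464,.1005,2.15)
E
```

```text
[ 0.54289321  0.90134656 -5.98339848] [0.01238047 0.07714419 0.00804553]
shift [-0.5 -0.8 24.6] turn -0.001 | az 2.1 pos [0.6622 0.047  0.1251] t 71.9
```

Call:
apply_moves:
  rows: "-0.5 -0.8 3 0 1;-0.5 -0.8 6 0 1;-0.5 -0.8 9 0 1;-0.5 -0.8 12 0 1;-0.5 -0.8 15 0 1;-0.5 -0.8 17 0 1;-0.5 -0.8 19 0 1;-0.5 -0.8 19 0 1;-0.5 -0.8 19 0 1;-0.5 -0.8 19 0 1"

```text
clock: 73.15
position: [0.6613, 0.0464, 0.1058]
tcp_rot: [[-0.037, 0.999, 0.0], [0.999, 0.037, 0.0], [0.0, 0.0, -1.0]]
wrist_force: [0.0, 0.6, -6.5]
width: 0.176
gripper_force: 30.0
```

```bash
python3 - <<'E'
from h import *
o=get_obs();print(o['wrist_force'],o['moment']); plan(.6615,.0464,.1005,2.15)
E
```

```text
[ 0.04989951  0.61345569 -6.53413344] [-3.54391324e-05  6.15128781e-02  2.25920393e-02]
shift [-0.   0.2  5.3] turn -0.0 | az 2.1 pos [0.6613 0.0464 0.1058] t 73.15
```

It passed the rim without contact. Seat the cover, let go and rise.

Call:
apply_moves:
  rows: "0 0 2 0 1;0 0 4 0 1;0 0 6 0 1;0 0 6 0 1;0 0 6 0 1;0 0 6 0 -0.2;0 0 6 0 -0.2;0 0 6 0 -0.2;0 0 6 0 -0.2;0 0 6 0 -0.2"

```text
clock: 74.4
position: [0.6613, 0.0464, 0.0997]
tcp_rot: [[-0.037, 0.999, 0.0], [0.999, 0.037, 0.0], [0.0, 0.0, -1.0]]
wrist_force: [0.4, -0.4, 0.9]
width: 0.603
gripper_force: 0.0
```

```bash
python3 - <<'E'
from h import *
o=get_obs();print(o['wrist_force'],o['width']); plan(.6615,.0464,.3,2.15)
E
```

```text
[ 0.38265097 -0.41112264  0.88245131] 0.6030613773455294
shift [ 0.000e+00  2.000e-01 -2.003e+02] turn -0.001 | az 2.1 pos [0.6613 0.0464 0.0997] t 74.4
```

Call:
apply_moves:
  rows: "0 0 -30 0 -0.3;0 0 -80 0 -1;0 0 -125 -0.15 -1;-50 -22 -125 -0.33 -1;-100 -44 -125 -0.51 -1;-150 -66 -125 -0.69 -1;-200 -88 -125 -0.87 -1;-250 -110 -125 -1.05 -1;-300 -132 -125 -1.23 -1;-360 -155 -125 -1.41 -1"

```text
clock: 75.65
position: [0.5198, -0.3184, 0.2249]
tcp_rot: [[-0.993, 0.116, 0.001], [0.116, 0.993, 0.0], [-0.001, 0.0, -1.0]]
wrist_force: [1.2, 0.1, 0.6]
width: 1.001
gripper_force: 0.0
```

Call:
apply_moves:
  rows: "0 0 0 -0.16 -1;0 0 0 -0.16 -1;0 0 0 -0.16 -1;0 0 0 -0.16 -1;0 0 0 -0.16 -1;0 0 0 -0.16 -1;0 0 0 -0.16 -1;0 0 0 -0.16 -1;0 0 0 -0.16 -1;0 0 0 -0.16 -1"

```text
clock: 76.9
position: [0.5202, -0.3174, 0.2247]
tcp_rot: [[-0.999, -0.036, 0.0], [-0.036, 0.999, 0.0], [-0.0, 0.0, -1.0]]
wrist_force: [1.0, -0.4, -0.8]
width: 1.002
gripper_force: 0.0
```

```bash
cat > pin.py <<'E'
from h import *
o=get_obs(); im=snapshot('wrist'); print(find('pin_grip','wrist'))
g=im.astype(int).max(2); m=((g<45)).astype(np.uint8); m[232:]=0
n,l,s,c=cv2.connectedComponentsWithStats(m)
for i in range(1,n):
    if s[i,4]>200:
        pts=np.argwhere(l==i)[:,::-1].astype(np.float32); print(s[i],cv2.minAreaRect(pts))
T,K=camT('wrist',o)
E
python3 pin.py; python3 - <<'E'
from h import *
o=get_obs(); print(np.round(o['joint_positions'],2)); plan(.52,-.32,.225,92.15)
snapshot('scene'); print(find('cover_knuckle','scene'),find('pin_grip','scene'))
print(find('pin_tip','scene'))
E
```

```text
[(0.81, [0.515, -0.327, 0.024], [246, 165])]
[  9 119  57  23 660] ((36.83074188232422, 130.05316162109375), (58.46406173706055, 12.993972778320312), 9.130176544189453)
[ 238  118   23   72 1488] ((248.89031982421875, 153.6681671142578), (21.545169830322266, 71.1069564819336), 1.5074357986450195)
[ 0.75  0.72 -0.49  1.62  0.4   0.91  1.71]
shift [ 0.3 -2.5 -0.3] turn -0.001 | az 92.1 pos [ 0.5202 -0.3174  0.2247] t 77.0
[(0.73, [0.723, -0.004, 0.011], [238, 239]), (0.56, [0.689, 0.049, 0.088], [254, 223])] [(0.6, [0.528, -0.32, 0.022], [182, 186])]
[(0.66, [0.525, -0.322, 0.023], [182, 185])]
```

```bash
cat > pin2.py <<'E'
from h import *
import sys
o=get_obs(); im=snapshot('wrist'); g=im.astype(int).max(2)
m=(g<45).astype(np.uint8); m[232:]=0
n,l,s,c=cv2.connectedComponentsWithStats(m)
i=max((i for i in range(1,n) if s[i,4]>600 and 150<c[i,0]<350),key=lambda i:s[i,4])
rows=np.arange(s[i,1]+5,s[i,1]+s[i,3]-5,8)
for r in rows:
    q=np.where(l[r]==i)[0]; print(r,q[0],q[-1],end=' | ')
print(s[i])
f=cv2.GaussianBlur(im,(3,3),0).astype(int).mean(2)
e=s[i,1]+s[i,3]
for r in range(e+4,min(e+60,300),10): print(r,[int(v) for v in f[r,230:275:2]])
r1,r2=s[i,1],s[i,1]+s[i,3]-1
col=lambda r:np.where(l[r]==i)[0][[0,-1]].mean()
a=px2w('wrist',(col(r1+3),r1-.5),.026); b=px2w('wrist',(col(r2-3),r2+.5),.026)
print('back',a.round(4),'front',b.round(4),np.linalg.norm(a-b).round(4),'az',np.degrees(np.arctan2(b[1]-a[1],b[0]-a[0])).round(2),'mid',((a+b)/2).round(4))
E
python3 pin2.py
```

```text
123 239 260 | 131 239 260 | 139 239 259 | 147 239 259 | 155 239 259 | 163 239 259 | 171 238 259 | 179 239 258 | [ 238  118   23   72 1483]
194 [163, 162, 161, 161, 163, 162, 161, 133, 128, 141, 121, 102, 134, 161, 162, 162, 162, 162, 163, 162, 162, 162, 162]
204 [161, 162, 162, 162, 163, 162, 159, 130, 130, 140, 119, 103, 133, 160, 162, 162, 162, 162, 162, 161, 163, 163, 163]
214 [162, 162, 163, 162, 162, 163, 158, 129, 132, 138, 116, 110, 150, 162, 161, 162, 161, 162, 162, 162, 162, 162, 161]
224 [162, 162, 162, 162, 162, 162, 155, 125, 134, 136, 113, 117, 152, 163, 162, 163, 162, 162, 162, 161, 162, 162, 162]
234 [163, 162, 162, 162, 162, 162, 150, 122, 136, 133, 110, 117, 151, 162, 162, 162, 161, 163, 162, 161, 161, 161, 162]
244 [162, 162, 162, 162, 162, 163, 151, 124, 136, 132, 109, 130, 161, 162, 162, 162, 162, 162, 161, 162, 162, 162, 162]
back [ 0.4646 -0.3243  0.026 ] front [ 0.543  -0.3234  0.026 ] 0.0784 az 0.62 mid [ 0.5038 -0.3238  0.026 ]
```

```bash
python3 -c "
from h import *
plan(.505,-.3238,.003,90.6)"
```

```text
shift [ 15.4  -5.9 221.7] turn 0.026 | az 92.1 pos [ 0.5202 -0.3174  0.2247] t 77.25
```

Call:
apply_moves:
  rows: "8 -6 40 0.026 -1;15 -6 80 0.026 -1;15 -6 120 0.026 -1;15 -6 160 0.026 -0.6;15 -6 195 0.026 -0.3;15 -6 215 0.026 -0.2;15 -6 221 0.026 -0.2;15 -6 221 0.026 -0.2;15 -6 221 0.026 -0.2;15 -6 221 0.026 0"

```text
clock: 78.5
position: [0.506, -0.3243, 0.0047]
tcp_rot: [[-1.0, -0.01, 0.002], [-0.01, 1.0, -0.001], [-0.002, -0.001, -1.0]]
wrist_force: [-0.0, 0.4, 0.3]
width: 0.514
gripper_force: 0.0
```

Call:
apply_moves:
  rows: "0 0 0 0 1;0 0 0 0 1;0 0 0 0 1;0 0 0 0 1;0 0 0 0 1;0 0 0 0 1;0 0 0 0 1;0 0 0 0 1;0 0 0 0 1;0 0 0 0 1"

```text
clock: 79.75
position: [0.5055, -0.324, 0.0039]
tcp_rot: [[-1.0, -0.01, 0.0], [-0.01, 1.0, -0.0], [-0.0, -0.0, -1.0]]
wrist_force: [-1.5, 0.5, 4.5]
width: 0.296
gripper_force: 30.0
```

Call:
apply_moves:
  rows: "0 0 -10 0 1;0 0 -25 0 1;0 0 -40 0 1;0 0 -60 0 1;0 0 -80 0 1;0 0 -90 0 1;0 0 -90 0 1;0 0 -90 0 1;0 0 -90 0 1;0 0 -90 0 1"

```text
clock: 81.0
position: [0.5052, -0.3237, 0.0931]
tcp_rot: [[-1.0, -0.01, -0.001], [-0.01, 1.0, 0.001], [0.001, 0.001, -1.0]]
wrist_force: [-0.2, -0.2, -0.3]
width: 0.293
gripper_force: 30.0
```

```bash
python3 - <<'E'
from h import *
o=get_obs();print(o['width'],o['gripper_force'],o['wrist_force'],o['moment']); plan(.505,-.3238,.1,92.15)
im=snapshot('wrist'); f=cv2.GaussianBlur(im,(3,3),0).astype(int).mean(2)
for r in list(range(90,290,14))+list(range(320,384,8)): print(r,[int(v) for v in f[r,205:300:4]])
E
```

```text
0.2926343164302695 29.99966927804053 [-0.22024535 -0.23505057 -0.32696545] [ 0.074257   -0.02052524  0.00637388]
shift [ 0.2 -0.  -6.9] turn -0.027 | az 90.6 pos [ 0.5052 -0.3237  0.0931] t 81.0
90 [155, 155, 155, 156, 160, 163, 159, 157, 160, 156, 155, 156, 155, 159, 157, 155, 157, 158, 157, 159, 165, 161, 158, 160]
104 [156, 188, 201, 201, 201, 202, 161, 158, 159, 162, 158, 156, 158, 161, 159, 159, 158, 158, 158, 160, 158, 155, 157, 159]
118 [158, 178, 201, 200, 200, 201, 159, 155, 157, 158, 161, 161, 160, 160, 157, 159, 158, 161, 159, 156, 156, 154, 154, 156]
132 [165, 174, 202, 201, 201, 201, 200, 155, 157, 159, 159, 154, 159, 159, 155, 154, 156, 158, 157, 158, 156, 156, 156, 155]
146 [153, 153, 154, 155, 157, 154, 154, 153, 155, 162, 160, 156, 155, 162, 161, 155, 155, 154, 158, 158, 160, 158, 157, 156]
160 [157, 157, 156, 158, 162, 156, 156, 155, 158, 162, 161, 156, 154, 157, 159, 161, 160, 157, 158, 159, 160, 159, 155, 156]
174 [201, 201, 201, 201, 201, 200, 36, 15, 8, 6, 15, 11, 9, 13, 14, 10, 10, 11, 9, 45, 156, 156, 153, 199]
188 [202, 202, 200, 202, 201, 40, 24, 23, 23, 25,
[... 971 characters left out ...]
 37, 32, 33, 69, 201, 200, 200, 200]
336 [200, 199, 200, 199, 199, 200, 56, 37, 36, 35, 32, 36, 36, 36, 34, 32, 32, 33, 30, 92, 200, 200, 200, 200]
344 [199, 199, 199, 199, 199, 199, 199, 187, 185, 185, 145, 143, 158, 152, 129, 168, 185, 185, 191, 199, 199, 199, 199, 198]
352 [198, 198, 198, 197, 198, 198, 199, 198, 197, 198, 158, 156, 169, 163, 139, 180, 197, 197, 198, 198, 198, 197, 197, 198]
360 [27, 30, 27, 27, 27, 28, 29, 29, 26, 29, 29, 32, 30, 28, 25, 27, 30, 29, 27, 29, 26, 31, 32, 29]
368 [19, 13, 21, 20, 24, 18, 17, 18, 15, 16, 18, 21, 17, 18, 18, 17, 16, 17, 20, 17, 19, 19, 16, 17]
376 [20, 17, 20, 19, 18, 18, 14, 25, 19, 15, 16, 23, 20, 20, 15, 17, 16, 18, 16, 22, 18, 17, 19, 19]
```

```bash
python3 - <<'E'
from h import *
acc=0
for k in range(4): acc=acc+snapshot('wrist').astype(float).mean(2)
f=acc/4
def cross(r,a,b,th):
    v=f[r]; i=[k for k in range(a,b) if (v[k]-th)*(v[k+1]-th)<0]
    return [round(k+(th-v[k])/(v[k+1]-v[k]),1) for k in i]
for r in (184,190,196,202,208,214,220,226): print(r,cross(r,215,300,90))
for r in (322,325,328,331,334,337): print(r,cross(r,215,300,110))
for r in (345,348,351,354): print(r,cross(r,230,280,178))
for c in (240,250,260,270): 
    v=f[:,c]; print(c,[round(k+(90-v[k])/(v[k+1]-v[k]),1) for k in range(140,370) if (v[k]-90)*(v[k+1]-90)<0],[int(x) for x in v[164:184:2]])
E
```

```text
184 [np.float64(224.1), np.float64(285.8)]
190 [np.float64(224.0), np.float64(285.8)]
196 [np.float64(224.3), np.float64(285.7)]
202 [np.float64(224.5), np.float64(285.3)]
208 [np.float64(224.6), np.float64(285.2)]
214 [np.float64(224.7), np.float64(284.5)]
220 [np.float64(224.7), np.float64(284.4)]
226 [np.float64(224.9), np.float64(284.4)]
322 [np.float64(227.3), np.float64(281.7)]
325 [np.float64(227.4), np.float64(281.7)]
328 [np.float64(227.4), np.float64(281.7)]
331 [np.float64(227.4), np.float64(281.7)]
334 [np.float64(227.6), np.float64(281.5)]
337 [np.float64(228.3), np.float64(281.0)]
345 [np.float64(244.4), np.float64(264.7)]
348 [np.float64(244.4), np.float64(264.7)]
351 [np.float64(244.4), np.float64(264.7)]
354 []
240 [np.float64(167.7), np.float64(342.0), np.float64(355.2)] [162, 154, 76, 7, 8, 10, 7, 9, 23, 20]
250 [np.float64(168.1), np.float64(342.4), np.float64(354.8)] [158, 160, 98, 8, 9, 3, 8, 15, 25, 16]
260 [np.float64(168.1), np.float64(342.6), np.float64(354.7)] [163, 161, 96, 6, 9, 11, 5, 10, 16, 22]
270 [np.float64(168.1), np.float64(342.0), np.float64(355.2)] [157, 159, 96, 5, 7, 12, 11, 10, 19, 22]
```

Pin is level and aligned in the grip, but the image suggests it may have slipped about 6 mm down. I'll lower it to the bench to find out, which also resets it if it has.

Call:
apply_moves:
  rows: "0 0 30 -0.027 1;0 0 60 -0.027 1;0 0 75 -0.027 1;0 0 80 -0.027 1;0 0 82 -0.027 1;0 0 82 -0.027 1;0 0 82 -0.027 1;0 0 82 -0.027 1;0 0 82 -0.027 1;0 0 82 -0.027 1"

```text
clock: 82.5
position: [0.5055, -0.324, 0.0118]
tcp_rot: [[-0.999, -0.037, 0.0], [-0.037, 0.999, 0.0], [-0.0, 0.0, -1.0]]
wrist_force: [-1.1, -0.4, -1.0]
width: 0.294
gripper_force: 30.0
```

```bash
python3 - <<'E'
from h import *
o=get_obs();print(o['wrist_force'],o['moment']); plan(.505,-.3238,.0045,92.15)
E
```

```text
[-1.08624145 -0.4113497  -0.9809437 ] [0.03347896 0.04490842 0.01428748]
shift [0.5 0.2 7.3] turn -0.0 | az 92.1 pos [ 0.5055 -0.324   0.0118] t 82.5
```

Call:
apply_moves:
  rows: "0 0 2 0 1;0 0 3 0 1;0 0 4 0 1;0 0 5 0 1;0 0 5 0 1;0 0 5 0 1;0 0 5 0 1;0 0 5 0 1;0 0 5 0 1;0 0 5 0 1"

```text
clock: 83.75
position: [0.5055, -0.3239, 0.0067]
tcp_rot: [[-0.999, -0.037, 0.0], [-0.037, 0.999, 0.0], [-0.0, 0.0, -1.0]]
wrist_force: [0.0, -0.4, -2.0]
width: 0.294
gripper_force: 30.0
```

```bash
python3 - <<'E'
from h import *
o=get_obs();print(o['wrist_force'],o['moment']); 
# tray frame: TCP so that pin axis z=36; pin tip 142 ahead of TCP
c,s=np.cos(.0375),np.sin(.0375)
for tx in (-.092,-.02,.030):
    px=tx-.142; py=-.158; print(tx,.6615+c*px-s*py,.0472+s*px+c*py)
c,s=np.cos(.0375),np.sin(.0375); px=-.092-.142; py=-.158
plan(.6615+c*px-s*py,.0472+s*px+c*py,.0269,92.15)
E
```

```text
[ 0.00501735 -0.40036653 -1.96705581] [ 0.03218339  0.00119048 -0.00990373]
-0.092 0.4335881233956606 -0.1194618627721663
-0.02 0.5055375043279997 -0.11676249554017316
0.03 0.5555023521976796 -0.11488793496240016
shift [ 64.2 207.  -20.2] turn -0.0 | az 92.1 pos [ 0.5055 -0.3239  0.0067] t 83.75
```

No contact, so it hasn't slipped and the pin axis is 9.1 mm above the TCP. Next, line it up in front of the first knuckle.

Call:
apply_moves:
  rows: "0 0 -30 0 1;0 0 -65 0 1;15 40 -80 0 1;30 85 -80 0 1;45 130 -80 0 1;58 175 -80 0 1;64 207 -80 0 1;64 207 -60 0 1;64 207 -35 0 1;64 207 -20 0 1"

```text
clock: 85.0
position: [0.4349, -0.1193, 0.0268]
tcp_rot: [[-0.999, -0.038, -0.002], [-0.038, 0.999, 0.0], [0.002, 0.001, -1.0]]
wrist_force: [5.2, 3.4, -1.9]
width: 0.295
gripper_force: 30.0
```

```bash
python3 - <<'E'
from h import *
snapshot('side');snapshot('side');snapshot('side')
c,s=np.cos(.0375),np.sin(.0375); px=-.092-.142; py=-.158
o=get_obs(); print(o['wrist_force'],o['width'],o['gripper_force'])
plan(.6615+c*px-s*py,.0472+s*px+c*py,.0269,92.15)
acc=0
for k in range(3): acc=acc+snapshot('wrist').astype(float).mean(2)
f=acc/3
for r in (190,220,331):
    v=f[r]; print(r,[round(k+(100-v[k])/(v[k+1]-v[k]),1) for k in range(215,300) if (v[k]-100)*(v[k+1]-100)<0])
v=f[:,250]; print([round(k+(90-v[k])/(v[k+1]-v[k]),1) for k in range(140,370) if (v[k]-90)*(v[k+1]-90)<0])
E
```

```text
[ 0.56319992 -0.8389207  -0.03533794] 0.2952618634823238 29.99972753226757
shift [1.4 0.  0.3] turn 0.001 | az 92.2 pos [ 0.4349 -0.1194  0.0272] t 85.15
190 [np.float64(223.4), np.float64(285.8)]
220 [np.float64(224.2), np.float64(284.8)]
331 [np.float64(227.7), np.float64(281.4)]
[np.float64(168.1), np.float64(342.5), np.float64(355.0)]
```

Call:
apply_moves:
  rows: "-6 0 0 0 1;-12 0 0 0 1;-17 0 0 0 1;-21 0 0 0 1;-25 0 0 0 1;-29 0 0 0 1;-33 0 0 0 1;-37 0 0 0 1;-41 0 0 0 1;-45 0 0 0 1"

```text
clock: 86.55
position: [0.48, -0.1181, 0.0275]
tcp_rot: [[-0.999, -0.037, -0.002], [-0.037, 0.999, 0.001], [0.002, 0.001, -1.0]]
wrist_force: [-0.2, -0.9, -2.0]
width: 0.291
gripper_force: 30.0
```

```bash
python3 - <<'E'
from h import *
snapshot('wrist')
o=get_obs(); print(o['wrist_force'],o['moment'],o['position'])
c,s=np.cos(.0375),np.sin(.0375); d=o['position'][:2]-np.array([.6615,.0472]); print('tray xy of TCP',c*d[0]+s*d[1],-s*d[0]+c*d[1])
E
```

```text
[ 1.32365264  0.41840137 -1.75024501] [ 0.06585019 -0.00809583 -0.00341173] [ 0.48078639 -0.1180193   0.02749253]
tray xy of TCP -0.18678083236019774 -0.15832796929971438
```

Through the first knuckle with no load. Continue.

Call:
apply_moves:
  rows: "-4 0 0 0 1;-8 0 0 0 1;-12 0 0 0 1;-16 0 0 0 1;-20 0 0 0 1;-24 0 0 0 1;-28 0 0 0 1;-32 0 0 0 1;-36 0 0 0 1;-40 0 0 0 1"

```text
clock: 87.85
position: [0.52, -0.1166, 0.0274]
tcp_rot: [[-0.999, -0.037, -0.002], [-0.037, 0.999, 0.001], [0.002, 0.001, -1.0]]
wrist_force: [0.1, 0.3, -1.8]
width: 0.293
gripper_force: 30.0
```

```bash
cat > st.py <<'E'
from h import *
snapshot('wrist')
o=get_obs(); print(o['wrist_force'],o['moment'],o['position'],o['width'])
c,s=np.cos(.0375),np.sin(.0375); d=o['position'][:2]-np.array([.6615,.0472]); print('tray xy of TCP',c*d[0]+s*d[1],-s*d[0]+c*d[1])
E
python3 st.py
```

```text
[ 0.64119236 -1.41243797 -2.28074552] [ 0.03657354 -0.02180682 -0.00754198] [ 0.52076654 -0.1165071   0.02744896] 0.2951904784124908
tray xy of TCP -0.14677209185915896 -0.15831573703687668
```

Call:
apply_moves:
  rows: "-5 0 0 0 1;-10 0 0 0 1;-15 0 0 0 1;-20 0 0 0 1;-25 0 0 0 1;-28 0 0 0 1;-30 0 0 0 1;-32 0 0 0 1;-33 0 0 0 1;-34 0 0 0 1"

```text
clock: 89.15
position: [0.5537, -0.1153, 0.0273]
tcp_rot: [[-0.999, -0.037, -0.002], [-0.037, 0.999, 0.001], [0.002, 0.001, -1.0]]
wrist_force: [-0.0, 0.2, -1.2]
width: 0.291
gripper_force: 30.0
```

```bash
python3 st.py
```

```text
[-0.28148447  0.35660036 -1.34469838] [ 0.08783884  0.00697276 -0.0158242 ] [ 0.55387182 -0.11530962  0.02736095] 0.29229700322160823
tray xy of TCP -0.11364519140113695 -0.1583602583891522
```

Push on gently until the shoulder meets the knuckle.

Call:
apply_moves:
  rows: "-1 0 0 0 1;-2 0 0 0 1;-3 0 0 0 1;-3.5 0 0 0 1;-4 0 0 0 1;-4.5 0 0 0 1;-5 0 0 0 1;-5 0 0 0 1;-5 0 0 0 1;-5 0 0 0 1"

```text
clock: 90.45
position: [0.558, -0.1152, 0.0272]
tcp_rot: [[-0.999, -0.037, -0.003], [-0.037, 0.999, 0.0], [0.003, 0.001, -1.0]]
wrist_force: [-2.7, 0.8, -0.5]
width: 0.293
gripper_force: 30.0
```

```bash
python3 st.py
```

```text
[-2.99092503 -0.17518734 -0.37852938] [0.06476733 0.64763204 0.00633795] [ 0.55800415 -0.11520374  0.02716897] 0.2921699401995685
tray xy of TCP -0.10951179981160526 -0.15840937415787984
```

Contact felt at the shoulder (3 N and a moment). Release and rise straight up.

Call:
apply_moves:
  rows: "-1 0 0 0 1;-1 0 1 0 1;-0.5 0 2 0 1;-0.5 0 2 0 0.3;0 0 2 0 0.2;0 0 2 0 0;0 0 2 0 -0.2;0 0 2 0 -0.3;0 0 2 0 -0.3;0 0 2 0 -0.3"

```text
clock: 91.75
position: [0.5587, -0.1151, 0.0253]
tcp_rot: [[-0.999, -0.037, -0.002], [-0.037, 0.999, 0.001], [0.002, 0.001, -1.0]]
wrist_force: [0.7, 0.2, -0.1]
width: 0.651
gripper_force: 0.0
```

Call:
apply_moves:
  rows: "0 0 -10 0 -0.3;0 0 -25 0 -0.3;0 0 -50 0 -0.3;0 0 -80 0 -0.3;20 0 -120 0 -0.3;40 0 -160 0 -0.3;40 0 -200 0 -0.3;40 0 -200 0 -0.3;40 0 -200 0 -0.3;40 0 -200 0 -0.3"

```text
clock: 93.0
position: [0.5184, -0.1167, 0.2245]
tcp_rot: [[-0.999, -0.037, -0.004], [-0.037, 0.999, 0.001], [0.004, 0.001, -1.0]]
wrist_force: [0.4, -0.1, -1.0]
width: 0.648
gripper_force: 0.0
```

```bash
python3 st.py; python3 - <<'E'
from h import *
acc=0
for k in range(2): acc=acc+snapshot('wrist').astype(float).mean(2)
f=acc/2
o=get_obs()
# expected handle top corners (tray frame): x -150..-70 , y -158+-13, z .049
c,s=np.cos(.0375),np.sin(.0375)
W=lambda x,y,z:[.6615+c*x-s*y,.0472+s*x+c*y,z]
for n,p in {'back':(-.15,-.158,.047),'front':(-.07,-.158,.049),'k1far':(-.046,-.158,.05),'tip':(.03,-.158,.036),'k2far':(.014,-.158,.05),'k2 near':(-.01,-.158,.05)}.items(): print(n,w2px('wrist',W(*p)).round(1))
u=w2px('wrist',W(-.11,-.158,.049)); col=int(round(u[0]))
print(col,[(r,int(f[r,col])) for r in range(90,260,4)])
r=int(u[1]); print(r,[(k,int(f[r,k])) for k in range(col-30,col+30,3)])
for t in ('pin_grip','pin_tip','cover_handle'): print(t,find(t,'wrist'))
E
```

```text
[ 0.12365693 -0.87130317  0.20158747] [-0.00760484 -0.04264585 -0.02691978] [ 0.51842571 -0.11667955  0.22444985] 0.6485214122177317
tray xy of TCP -0.14911774358678895 -0.15840031038854538
back [254.2 173.2]
front [254.2 245.2]
k1far [254.2 265.5]
tip [254.2 316.4]
k2far [254.2 312.2]
k2 near [254.2 294. ]
254 [(90, 133), (94, 133), (98, 131), (102, 130), (106, 132), (110, 136), (114, 129), (118, 163), (122, 172), (126, 173), (130, 174), (134, 172), (138, 172), (142, 172), (146, 171), (150, 174), (154, 142), (158, 137), (162, 136), (166, 132), (170, 10), (174, 36), (178, 32), (182, 41), (186, 33), (190, 39), (194, 34), (198, 37), (202, 32), (206, 39), (210, 41), (214, 36), (218, 34), (222, 38), (226, 36), (230, 34), (234, 34), (238, 32), (242, 76), (246, 59), (250, 78), (254, 76), (258, 78)]
210 [(224, 173), (227, 173), (230, 172), (233, 172), (236, 173), (239, 173), (242, 142), (245, 34), (248, 34), (251, 38), (254, 41), (257, 30), (260, 33), (263, 26), (266, 85), (269, 129), (272, 173), (275, 172), (278, 172), (281, 171)]
pin_grip [(0.83, [0.553, -0.114, 0.042], [255, 205]), (0.17, [0.614, -0.048, 0.077], [317, 274])]
pin_tip [(0.79, [0.553, -0.114, 0.041], [256, 204]), (0.24, [0.599, -0.058, 0.01], [300, 234])]
cover_handle [(0.8, [0.62, -0.052, 0.075], [312, 277])]
```

The handle front sits right against knuckle 1, at rows 241–246 with no gap to see. The cover was at its seated height when released, and the robot is clear. Handing in.

```bash
python3 -c "
from rig import *
print(finish_job())"
```

```text
the job is handed in; nothing more can be done
None
```

The job is handed in: all three vessels stand mouth-down in the tray, the cover is seated over them, and the pin is through all three knuckles with its handle against the first; the hand-in returned no verdict, so the result is unconfirmed.

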